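Sort four tools back onto their own shadow boards

TASK

Every one of the four things (block plane, sanding block, tape measure, jar) has been left on a board that belongs to another. Swap them round so that each lies on the board cut to its own outline, centred on the dark inlay and lined up with it (either way round), using the empty rubber mat or another free spot on the way. Keep the jar upright and leave the tin of nails where it stands.

Things in the scene. Friction and masses are not known exactly. Their poses are not given: they have to be found in the camera images.
- block_plane: Small iron block plane, dark with a pale knob, 51 x 156 x 59 mm high, about 0.7 kg. Origin: centre of its underside; y along its length (knob at -y), x across, z up. Its iron sides are upright, 51 mm apart, from 6 to 32 mm above the underside along nearly the whole length, to be gripped near the middle. Starts on a wrong board, roughly crosswise.
- sanding_block: Sanding block, a brown cork slab with dark abrasive paper round its lower part, 66 x 110 x 31 mm high, 70 g; gripped across, the cork measures 62 mm. Origin: 1 mm under the centre of its underside, so it reads 7 mm above the bench when lying on an 8 mm board; y along its length, x across, z up. Starts on a wrong board, roughly crosswise.
- tape_measure: Dark tape measure standing on its edge, 36 x 72 x 62 mm high, 0.21 kg. Origin: centre of its underside; y along the 72 mm length, x across (32 to 36 mm between the flat sides to be gripped), z up. Starts on a wrong board, roughly crosswise.
- jar: Clear round screw-top jar with a red lid, standing upright, 99 mm high, 0.44 kg; the body is 60 mm across up to 88 mm, the lid above that 65 mm; grip it high (about 80 mm up), as a gripper reaching lower may press on the lid. Origin: centre of its underside; z up along its axis; its yaw does not matter. Starts on a wrong board.
- plane_board: Fixed plywood board, 8 mm thick, with a flat dark inlay in the outline of its tool (18 mm plywood border all round) and two small screw heads; oblong, by far the longest: 87 x 192 mm (inlay 51 x 156), for the block plane. Origin: centre of its underside, on the bench; z up, y along the 192 mm.
- sanding_board: Fixed plywood board, 8 mm thick, with a flat dark inlay in the outline of its tool (18 mm plywood border all round) and two small screw heads; oblong, the broadest: 102 x 146 mm (inlay 66 x 110), for the sanding block. Origin: centre of its underside, on the bench; z up, y along the 146 mm.
- tape_board: Fixed plywood board, 8 mm thick, with a flat dark inlay in the outline of its tool (18 mm plywood border all round) and two small screw heads; oblong, the smallest: 72 x 108 mm (inlay 36 x 72), for the tape measure. Origin: centre of its underside, on the bench; z up, y along the 108 mm.
- jar_board: Fixed plywood board, 8 mm thick, with a flat dark inlay in the outline of its tool (18 mm plywood border all round) and two small screw heads; round, 101 mm across (inlay 65 across), for the jar. Origin: centre of its underside, on the bench; z up, yaw does not matter.
- mat: Empty square dark rubber mat fixed on the bench, 150 x 150 x 4 mm: a free spot on which one thing can be put for the time being. Origin: centre of its underside, on the bench; z up, sides along x and y.
- nail_tin: Bystander: open grey steel tin with nails, 60 mm high, 69 mm in diameter with a few nail ends sticking out, standing at the left of the work. Origin: close to the centre of its underside.
Things that resemble listed ones, but are neither listed nor needed, are in the scene too. Leave any green look-alike of the jar_board alone.

How it is judged:
By the outcome, as a careful person would: the job done as asked, in the order asked, and still so for the second after the job is handed in, with the robot touching nothing.
It also fails if it takes over 144 s, if anything falls off the work surface, if the arm or the gripper's body presses on something with over 40 N, if the wrist force passes 120 N, or if a joint passes its speed limit or range.

ROBOT

A 6-joint arm with a two-finger parallel gripper is mounted at the origin on a cart in front of the work surface, level with it; the furniture and walls round the work are solid. World frame = base frame: x ahead of the robot, y to its left, z up, the work surface at z = 0. Lengths are in m, angles in rad, forces in N, time in s.
With the tool pointing down it reaches from about 0.35 to 0.775 m from the base axis. Payload 5.5 kg.
Tool frame: the origin (TCP) lies midway between the tips of the shut fingers; the grasp point (between the pads) lies 19 mm behind it; z points along the fingers, y is the direction in which the jaws open and shut (so a half turn about z gives the same grasp; the last joint's range is limited). The gripper opens to 85 mm and grips with 20 to 120 N. Pads are 22 mm wide; open, the fingers measure 114 mm over their backs; the gripper's body (76 mm by 85 mm) begins 54 mm behind the grasp point. The pads swing forward as they close: fully open they stand 13 mm farther back than shut.
Start: joints at [1.172, 0.313, 0.046, 1.304, 0, 1.431], TCP at [0.147, 0.556, 0.231] pointing down, gripper open.
Joint ranges: [-2.76, 2.76], [-0.86, 1.69], [-1.03, 1.26], [-2.2, 2.34], [-1.47, 1.5], [-3.14, 3.14]. Speed limits (rad/s): [2.57, 2.57, 3.14, 3.14, 3.14, 3.14].

INTERFACE

Orientations are given as a unit quaternion [w, x, y, z].
In Python, from workcell import env gives the robot as it stands.
- The arm moves only by the shell command python3 -m creep 'ROWS' [OPENING] [FORCE]. ROWS is JSON, a list of rows, each a list of 6 numbers: the shift along the tool's x, y, z in m, then the turn, a rotation vector about the tool's x, y, z in degrees. A call has exactly 8 rows; each row is the pose to reach, as a shift and turn from the pose commanded when the call began, along the tool's axes at that moment; what a row does not reach only later rows make up. A row lasts 1/10 s, in which the tool goes at most 50 mm and 8.59 degrees, less where a joint would pass 70% of its speed; a pose out of reach is approached as far as the arm can. A call with a gripper value outside its range is refused whole. OPENING is the finger opening in m, from 0 to 0.0854, set as the call begins (- or left out, the last holds). The fingers move at their own pace and stop on an object; FORCE is the grip in N (left out, the last holds). Time passes only in rows, so rows that repeat a pose let the fingers close, or fill a call up. It gives the time, the measured TCP pose, the force and the opening at its end, in the units of the state.
- env.get_state(): the state, without advancing time (a new reading comes with each control period).
- env.read_camera(name): name is "side" or "top" or "wrist"; returns (picture, depth): 384x512x3 uint8, blue, green, red; 384x512 float32, m along the optical axis (not along the pixel's ray), 0 where there is no reading.
- env.camera_params(name): a dict with "fx", "fy", "cx", "cy" (pixels), "position" and "orientation" of the camera in the world. Camera axes: x right, y up, looking along -z (the intrinsics and any distortion apply to the point x, -y, -z); pixel columns grow to the right and rows downward; lengths in m; the calibration is good to about 2 mm. A picture is of the moment at which its call begins: read the wrist's pose just before it. camera_params takes no time and is no camera call; for the wrist camera it gives the pose at the moment of the call.
- env.hand_in(): hands the job in, once; it reports no verdict.
The state is a dict: "clock": time; "joint_pos": joint angles; "qvel": joint speeds; "tau": joint torques, N m; "tcp_pos": TCP position; "orientation": TCP orientation; "wrist_force": force on the tool from outside, world axes, zero at the start; "ft_torque": the same for the moment, N m; "finger_gap": finger opening in m.
Only numpy, scipy, OpenCV 4.12 (cv2) and the standard library are available. Lean on these libraries where they do the work, as an engineer would, in place of code of your own. Each camera call takes 0.05 s, during which the arm holds its last target. There are 200 camera calls.

## Working session

There is one attempt and no reset: what is moved stays moved. The work goes in short steps, Python scripts to look and compute and a shell command to move; the robot and the scene stay as the last step left them, time stands still between calls to the robot, and variables do not carry over. Pictures are saved under pics/ and viewed, about 12 in all and at most 16, crops included, and the job is handed in when it is done.

```bash
ls; mkdir -p pics
python3 - <<'E'
from workcell import env
import cv2,numpy as np
for n in("top","side"):
    p,d=env.read_camera(n); cv2.imwrite(f"pics/{n}0.png",p); np.savez(f"pics/{n}0.npz",p=p,d=d); print(n,env.camera_params(n))
s=env.get_state();print(s)
E
```

```text
pics
top {'fx': 478.8891955923038, 'fy': 478.8891955923038, 'cx': 254.81136759364662, 'cy': 191.64903700420442, 'position': array([0.30669372, 0.05384691, 1.51003706]), 'orientation': array([ 0.706268  ,  0.04593984, -0.03903215, -0.70537333])}
side {'fx': 368.22200276370165, 'fy': 368.22200276370165, 'cx': 249.7619475584907, 'cy': 192.2908211756368, 'position': array([ 0.2318567, -1.0379328,  0.5424562]), 'orientation': array([ 0.83331777,  0.54211734, -0.06589917, -0.085718  ])}
{'clock': 0.1, 'joint_pos': array([1.17238489e+00, 3.13956806e-01, 4.50721755e-02, 1.30359965e+00,
       6.33194610e-06, 1.43120114e+00]), 'qvel': array([ 0.00125634, -0.00180888,  0.00265389,  0.00055151,  0.00081152,
        0.00199619]), 'tau': array([ 3.23607557e-03, -4.81725526e+01,  2.99244046e+01,  1.27411415e-02,
       -9.57915177e-05,  1.07692961e-05]), 'tcp_pos': array([0.14698614, 0.55541502, 0.23047177]), 'orientation': array([-2.27356832e-04,  1.29047195e-01,  9.91638094e-01, -8.12784241e-04]), 'wrist_force': array([ 0.70217896, -0.78962442,  0.03324174]), 'ft_torque': array([ 0.02370948, -0.02908575,  0.01828985]), 'finger_gap': 0.0857393553550232}
```

```bash
python3 -c "
import cv2
p=cv2.imread('pics/top0.png');cv2.imwrite('pics/top0b.png',cv2.resize(p,(800,600),interpolation=cv2.INTER_CUBIC))"
```

```text
(no output)
```

View pics/top0b.png

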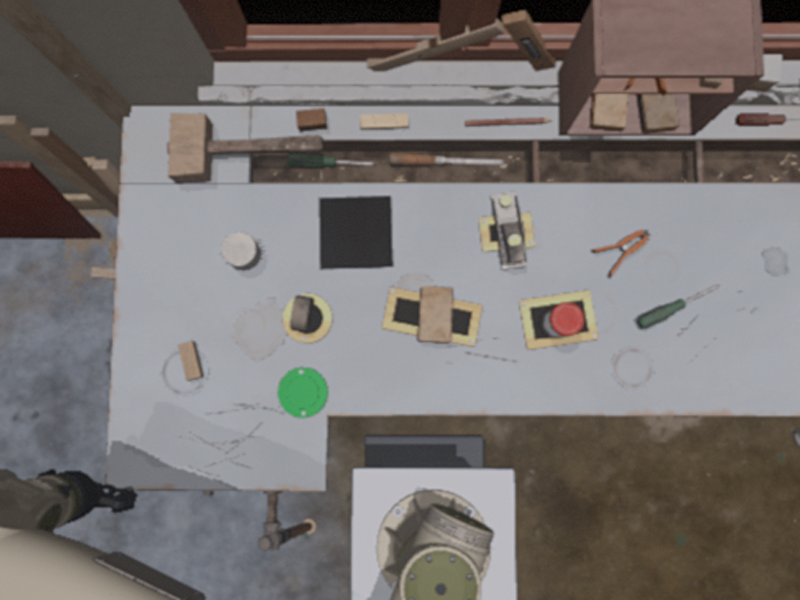

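Top view (800x600 pixels): the block plane is at (507,232) on the tape board and the sanding block at (435,315) on the plane board. The jar is at (566,319) on the sanding board, and the tape measure at (303,315) on the yellow round jar board. The mat is at (356,232), empty, and the tin at (240,250).
Look-alikes: the green disc at (303,392) for the jar board (leave it), the small wooden blocks at (190,360), (311,120), (384,121) for the sanding block, and the mallet head at (188,147). I choose the listed ones.

```bash
cat > h.py <<'E'
from workcell import env
import cv2,numpy as np
from scipy.spatial.transform import Rotation as Ro
def rot(q): return Ro.from_quat(np.roll(q,-1)).as_matrix()
def px2w(P,u,v,z):
    "pixel -> world point on plane z"
    r=rot(P["orientation"])@np.array([(u-P["cx"])/P["fx"],-(v-P["cy"])/P["fy"],-1])
    c=np.array(P["position"]); return c+r*(z-c[2])/r[2]
def cloud(P,d):
    v,u=np.mgrid[:d.shape[0],:d.shape[1]]
    X=np.stack([(u-P["cx"])/P["fx"]*d,-(v-P["cy"])/P["fy"]*d,-d],-1)
    return X@rot(P["orientation"]).T+np.array(P["position"])
def go(x,y,z,jaw=None,s=None):
    "tool-frame shift (mm) and turn (deg about tool z) to put TCP at x,y,z, tool down, jaw axis at world angle jaw deg"
    s=s or env.get_state(); R=rot(s["orientation"])
    print("shift mm",np.round(R.T@(np.array([x,y,z])-s["tcp_pos"])*1e3,1),end=" ")
    yt=R[:,1]; a=np.degrees(np.arctan2(yt[1],yt[0])); 
    j=a if jaw is None else a+(jaw-a+90)%180-90
    j=np.radians(j); Y=np.array([np.cos(j),np.sin(j),0]);Z=np.array([0,0,-1.]);T=np.stack([np.cross(Y,Z),Y,Z],1)
    print("rotvec deg",np.round(np.degrees(Ro.from_matrix(R.T@T).as_rotvec()),1),"jaw now",round(a,1),"clock",s["clock"],"q6",round(s["joint_pos"][5],2))
def snap(n,tag):
    P=env.camera_params(n); p,d=env.read_camera(n)
    cv2.imwrite(f"pics/{tag}.png",p); np.savez(f"pics/{tag}.npz",p=p,d=d,P=P); return P,p,d
E
python3 - <<'E'
from h import *
P=env.camera_params("top");d=np.load("pics/top0.npz")["d"]
for n,u,v,z in[("plane",507,232,.05),("tapeb",507,232,.008),("sand",435,315,.038),("planeb",432,317,.008),("jar",566,319,.107),("sandb",558,320,.008),("tape",303,315,.07),("jarb",307,318,.008),("mat",356,232,.004),("tin",240,250,.06),("green",303,392,.01)]:
    print(n,px2w(P,u/1.5625,v/1.5625,z).round(3),d[int(v/1.5625),int(u/1.5625)])
W=env.camera_params("wrist");s=env.get_state();R=rot(s["orientation"])
print("cam in tool",R.T@(W["position"]-s["tcp_pos"]),"\n",R.T@rot(W["orientation"]),W["fx"])
go(.42,.0,.33,90)
E
```

```text
plane [ 0.618 -0.147  0.05 ] 1.4878058
tapeb [ 0.627 -0.153  0.008] 1.4878058
sand [ 0.454 -0.004  0.038] 1.4796658
planeb [0.453 0.    0.008] 1.4792402
jar [ 0.439 -0.248  0.107] 1.408233
sandb [ 0.447 -0.253  0.008] 1.4127802
tape [0.45  0.252 0.07 ] 1.4535462
jarb [0.45  0.253 0.008] 1.4577242
mat [0.628 0.155 0.004] 1.5350164
tin [0.58 0.38 0.06] 1.4702644
green [0.302 0.258 0.01 ] 1.4908885
cam in tool [ 0.08063591  0.00100073 -0.1425823 ] 
 [[ 1.38861948e-03  9.50242039e-01  3.11509453e-01]
 [ 9.99998899e-01 -1.15668827e-03 -9.29294846e-04]
 [-5.22735698e-04  3.11510400e-01 -9.50242599e-01]] 271.670918351893
shift mm [-406.  -467.2  -98.8] rotvec deg [ -0.1  -0.  -14.8] jaw now 75.2 clock 0.1 q6 1.43
```

```bash
python3 -m creep '[[-0.015,-0.015,-0.005,0,0,0],[-0.045,-0.045,-0.01,0,0,0],[-0.075,-0.075,-0.015,0,0,0],[-0.105,-0.105,-0.02,0,0,0],[-0.135,-0.135,-0.025,0,0,0],[-0.165,-0.165,-0.03,0,0,0],[-0.195,-0.195,-0.035,0,0,0],[-0.227,-0.227,-0.035,0,0,0]]' 0.0854 30
python3 -m creep '[[-0.03,-0.03,-0.005,0,0,-2],[-0.06,-0.06,-0.01,0,0,-4],[-0.09,-0.09,-0.015,0,0,-6],[-0.12,-0.12,-0.02,0,0,-8],[-0.15,-0.15,-0.025,0,0,-10],[-0.18,-0.18,-0.03,0,0,-12],[-0.21,-0.21,-0.035,0,0,-14],[-0.227,-0.227,-0.035,0,0,-14.8]]'
python3 -m creep '[[0,0,0,0,0,0],[0,0,0,0,0,0],[0,0,0,0,0,0],[0,0,0,0,0,0],[0,0,0,0,0,0],[0,0,0,0,0,0],[0,0,0,0,0,0],[0,0,0,0,0,0]]'
python3 - <<'E'
from h import *
go(.47,0,.3,90)
P,p,d=snap("wrist","w1"); print(P)
cv2.imwrite("pics/w1b.png",cv2.resize(cv2.rotate(p,cv2.ROTATE_180),(800,600),interpolation=cv2.INTER_CUBIC))
E
```

```text
clock: 0.9
tcp_pos: [0.3091, 0.2771, 0.2667]
orientation: [0.0, 0.129, 0.992, 0.0]
wrist_force: [0.3, 0.6, -0.7]
finger_gap: 0.0855
clock: 1.7
tcp_pos: [0.4712, -0.0019, 0.3014]
orientation: [0.0, 0.001, 1.0, -0.0]
wrist_force: [0.8, 0.2, 0.1]
finger_gap: 0.0855
clock: 2.5
tcp_pos: [0.4698, 0.001, 0.3014]
orientation: [0.0, 0.0, 1.0, 0.0]
wrist_force: [-0.6, -0.2, 0.1]
finger_gap: 0.0853
shift mm [-0.2 -1.   1.4] rotvec deg [ 0.  0. -0.] jaw now 90.0 clock 2.5 q6 -0.17
{'fx': 271.670918351893, 'fy': 271.670918351893, 'cx': 252.52373353254245, 'cy': 194.5526451863998, 'position': array([0.38943726, 0.00214599, 0.44390608]), 'orientation': array([ 0.69782903, -0.11136964, -0.1119079 ,  0.69864731])}
```

View pics/w1b.png

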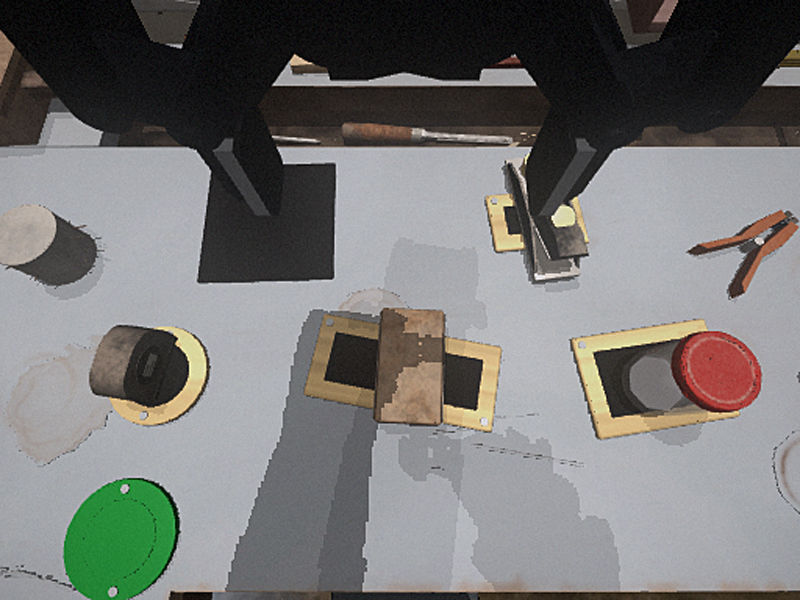

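Wrist view (rotated 180°, 800x600): the tape measure is at (135,360) on the jar board (160,375). The sanding block is at (410,365) on the plane board (403,370), the jar lid at (717,370) on the sanding board (655,378), and the plane at (545,220) on the tape board (535,225). The green disc at (122,540) is clearly a different thing.

```bash
cat > meas.py <<'E'
from h import *
def wood(p):
    h=cv2.cvtColor(p,cv2.COLOR_BGR2HSV); return cv2.inRange(h,(14,60,110),(34,255,255))
def board(P,p,c,r,z=.008):
    m=wood(p); v,u=np.nonzero(m)
    R=rot(P["orientation"]); ray=np.stack([(u-P["cx"])/P["fx"],-(v-P["cy"])/P["fy"],-np.ones(len(u))],-1)@R.T
    C=np.array(P["position"]); X=C+ray*((z-C[2])/ray[:,2])[:,None]
    k=np.hypot(*(X[:,:2]-c).T)<r; m2=np.zeros_like(m); m2[v[k],u[k]]=255
    m2=cv2.morphologyEx(m2,cv2.MORPH_OPEN,np.ones((2,2),np.uint8)); k&=m2[v,u]>0
    return (X[k,:2]*1e3).astype(np.float32)
def rect(X):
    (cx,cy),(a,b),t=cv2.minAreaRect(X)
    if a<b: a,b,t=b,a,t+90
    return f"c({cx:.1f},{cy:.1f}) {a:.1f}x{b:.1f} long axis {(t+90)%180-90:.1f} n{len(X)}"
def top(P,d,c,r,z0,z1):
    X=cloud(P,d).reshape(-1,3); k=(d.ravel()>0)&(np.hypot(*(X[:,:2]-c).T)<r)&(X[:,2]>z0)&(X[:,2]<z1); return X[k]*1e3
E
python3 - <<'E'
from meas import *
D=np.load("pics/top0.npz"); T=env.camera_params("top"),D["p"],D["d"]
D=np.load("pics/w1.npz",allow_pickle=True); W=D["P"].item(),D["p"],D["d"]
for nm,(P,p,d) in(("top",T),("wrist",W)):
    print(nm)
    for n,c,r in(("tapeb",(.627,-.153),.075),("planeb",(.453,0),.115),("sandb",(.447,-.253),.1),("jarb",(.45,.253),.06)):
        X=board(P,p,c,r)
        print(n,rect(X),"circ",cv2.minEnclosingCircle(X))
    for n,c,r,z0,z1 in(("plane",(.625,-.15),.1,.025,.045),("sand",(.454,-.004),.08,.030,.05),("tape",(.45,.25),.06,.055,.09),("mat",(.628,.155),.12,.002,.006)):
        X=top(P,d,c,r,z0,z1); 
        print(n,rect(X[:,:2].astype(np.float32)) if len(X)>5 else len(X),np.percentile(X[:,2],[10,50,90]) if len(X) else "")
    m=(p[...,2]>130)&(p[...,1]<90)&(p[...,0]<90); v,u=np.nonzero(m)
    X=np.array([px2w(P,a,b,.107) for a,b in zip(u,v)]); X=X[np.hypot(X[:,0]-.44,X[:,1]+.25)<.06]*1e3
    print("jar",cv2.minEnclosingCircle(X[:,:2].astype(np.float32)),X.mean(0))
E
```

```text
top
tapeb c(625.8,-152.8) 101.3x64.3 long axis -85.0 n176 circ ((625.42236328125, -151.81764221191406), 57.5600471496582)
planeb c(457.9,-0.8) 188.0x103.6 long axis 83.9 n787 circ ((453.8171081542969, 0.243927001953125), 98.28825378417969)
sandb c(446.7,-254.1) 138.9x94.7 long axis -81.6 n331 circ ((446.34136962890625, -252.7256622314453), 81.15213012695312)
jarb c(437.4,249.1) 86.4x70.1 long axis -51.6 n155 circ ((446.79876708984375, 252.4716796875), 46.42875671386719)
plane c(635.1,-142.7) 122.5x73.7 long axis 6.6 n248 [29.58067129 36.35961666 42.27409315]
sand c(457.4,-3.9) 110.5x65.8 long axis -3.0 n736 [33.92875213 38.40478559 42.98483244]
tape c(456.9,260.6) 65.5x33.2 long axis -8.3 n229 [58.29111874 66.62467961 71.89020114]
mat c(620.8,155.1) 237.6x222.1 long axis -89.7 n1474 [2.37415408 3.84553516 5.5822239 ]
jar ((440.4139404296875, -248.7925262451172), 31.080432891845703) [ 440.20685548 -250.05395347  107.        ]
wrist
tapeb c(625.9,-147.8) 105.1x68.9 long axis -83.4 n513 circ ((624.891845703125, -147.70013427734375), 61.150508880615234)
planeb c(460.6,2.6) 192.5x115.0 long axis 83.2 n2389 circ ((451.77178955078125, 3.4949121475219727), 101.95568084716797)
sandb c(446.5,-249.7) 143.8x99.0 long axis -81.2 n1938 circ ((446.6771545410156, -250.12643432617188), 86.34016418457031)
jarb c(443.9,245.7) 99.2x75.7 long axis -26.0 n995 circ ((448.7637939453125, 255.72669982910156), 49.67538833618164)
plane c(632.6,-152.2) 127.3x51.8 long axis 8.0 n376 [26.91328037 35.046054   41.42423369]
sand c(453.8,-3.2) 109.7x65.8 long axis -2.9 n3162 [36.44863242 37.78165304 38.83838998]
tape c(453.1,261.1) 62.9x34.2 long axis -8.7 n1219 [58.17427158 66.81901312 69.52012009]
mat c(605.4,156.4) 193.7x186.8 long axis -82.7 n5023 [2.92993617 3.95486123 5.00807902]
jar ((438.05828857421875, -247.67478942871094), 31.403127670288086) [ 437.54635213 -247.51312713  107.        ]
```

```bash
python3 -m creep '[[0.002,0.03,0.012,0,0,1.2],[0.005,0.075,0.03,0,0,2.5],[0.008,0.12,0.05,0,0,4],[0.01,0.165,0.065,0,0,6],[0.013,0.21,0.08,0,0,7],[0.016,0.245,0.095,0,0,8],[0.017,0.26,0.101,0,0,8.7],[0.017,0.26,0.101,0,0,8.7]]'
python3 -m creep '[[0,0,0,0,0,0],[0,0,0,0,0,0],[0,0,0,0,0,0],[0,0,0,0,0,0],[0,0,0,0,0,0],[0,0,0,0,0,0],[0,0,0,0,0,0],[0,0,0,0,0,0]]' >/dev/null
python3 - <<'E'
from meas import *
P,p,d=snap("wrist","w2")
X=top(P,d,(.453,.261),.06,.055,.075);print("tape",rect(X[:,:2].astype(np.float32)),np.percentile(X[:,2],[5,50,95]))
X=top(P,d,(.453,.261),.06,.03,.075);print("tape",rect(X[:,:2].astype(np.float32)))
X=board(P,p,(.448,.253),.065);print("jarb",rect(X),cv2.minEnclosingCircle(X))
go(.453,.261,.026,81.3)
cv2.imwrite("pics/w2b.png",cv2.rotate(p,cv2.ROTATE_180))
E
```

```text
clock: 3.35
tcp_pos: [0.4519, 0.2626, 0.1989]
orientation: [-0.001, 0.074, 0.997, -0.0]
wrist_force: [-0.8, -0.7, -1.3]
finger_gap: 0.0852
tape c(453.0,262.0) 61.1x34.2 long axis -8.8 n1650 [57.63305368 67.54792631 69.82801031]
tape c(452.0,262.1) 63.2x34.4 long axis -8.9 n1818
jarb c(446.5,255.5) 98.1x91.7 long axis -87.4 n1807 ((449.0394592285156, 255.8361053466797), 49.531131744384766)
shift mm [  0.    0.2 174.3] rotvec deg [ 0.  0. -0.] jaw now 81.3 clock 4.2 q6 0.52
```

View pics/w2b.png

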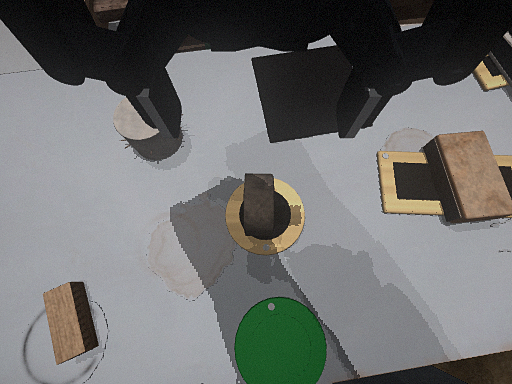

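Close crop: the tape measure at (259,205) stands on the yellow-rimmed jar board (265,215). The green disc is separate at (280,345). Grasping the tape.

```bash
python3 -m creep '[[0,0.001,0.025,0,0,0],[0,0.001,0.055,0,0,0],[0,0.001,0.085,0,0,0],[0,0.001,0.115,0,0,0],[0,0.001,0.14,0,0,0],[0,0.001,0.16,0,0,0],[0,0.001,0.17,0,0,0],[0,0.001,0.174,0,0,0]]'
python3 -m creep '[[0,0,0,0,0,0],[0,0,0,0,0,0],[0,0,0,0,0,0],[0,0,0,0,0,0],[0,0,0,0,0,0],[0,0,0,0,0,0],[0,0,0,0,0,0],[0,0,0,0,0,0]]' 0.02 40
python3 -m creep '[[0,0,0,0,0,0],[0,0,-0.005,0,0,0],[0,0,-0.01,0,0,0],[0,0,-0.02,0,0,0],[0,0,-0.035,0,0,0],[0,0,-0.05,0,0,0],[0,0,-0.06,0,0,0],[0,0,-0.06,0,0,0]]'
python3 - <<'E'
from meas import *
go(.615,.155,.09,90)
E
```

```text
clock: 5.0
tcp_pos: [0.4525, 0.2616, 0.0254]
orientation: [-0.001, 0.076, 0.997, -0.0]
wrist_force: [-0.4, -0.3, -0.0]
finger_gap: 0.0857
clock: 5.8
tcp_pos: [0.454, 0.262, 0.0273]
orientation: [0.001, 0.076, 0.997, 0.0]
wrist_force: [-0.3, -0.6, 5.8]
finger_gap: 0.0317
clock: 6.6
tcp_pos: [0.4543, 0.2623, 0.0881]
orientation: [0.001, 0.076, 0.997, 0.001]
wrist_force: [0.6, 0.3, -1.1]
finger_gap: 0.0313
shift mm [-175.1  -81.7   -1.6] rotvec deg [ 0.1  0.2 -8.7] jaw now 81.3 clock 6.6 q6 0.52
```

```bash
python3 -m creep '[[-0.015,-0.007,0,0,0,0],[-0.045,-0.021,0,0,0,0],[-0.08,-0.037,0,0,0,0],[-0.115,-0.053,0,0,0,0],[-0.145,-0.068,0,0,0,0],[-0.165,-0.077,0,0,0,0],[-0.175,-0.082,0,0,0,0],[-0.175,-0.082,0,0,0,0]]'
python3 -m creep '[[0,0,0.01,0,0,0],[0,0,0.025,0,0,0],[0,0,0.04,0,0,0],[0,0,0.05,0,0,0],[0,0,0.056,0,0,0],[0,0,0.06,0,0,0],[0,0,0.063,0,0,0],[0,0,0.063,0,0,0]]'
python3 -m creep '[[0,0,0,0,0,0],[0,0,0,0,0,0],[0,0,0,0,0,0],[0,0,0,0,0,0],[0,0,0,0,0,0],[0,0,0,0,0,0],[0,0,0,0,0,0],[0,0,0,0,0,0]]' 0.07
python3 -m creep '[[0,0,-0.01,0,0,0],[0,0,-0.03,0,0,0],[0,0,-0.06,0,0,0],[0,0,-0.09,0,0,0],[0,0,-0.12,0,0,0],[0,0,-0.15,0,0,0],[0,0,-0.17,0,0,0],[0,0,-0.17,0,0,0]]' 0.0854
python3 - <<'E'
from meas import *
go(.44,-.248,.2,90)
E
```

```text
clock: 7.4
tcp_pos: [0.6145, 0.1527, 0.0851]
orientation: [-0.0, 0.077, 0.997, -0.0]
wrist_force: [-0.2, -0.0, -1.6]
finger_gap: 0.0317
clock: 8.2
tcp_pos: [0.614, 0.1544, 0.0238]
orientation: [0.0, 0.076, 0.997, 0.0]
wrist_force: [-0.6, -0.9, -2.0]
finger_gap: 0.032
clock: 9.0
tcp_pos: [0.6137, 0.1542, 0.0233]
orientation: [0.0, 0.076, 0.997, 0.0]
wrist_force: [-0.1, -0.6, 0.2]
finger_gap: 0.0701
clock: 9.8
tcp_pos: [0.6157, 0.1545, 0.198]
orientation: [0.004, 0.076, 0.997, 0.001]
wrist_force: [0.3, 0.7, 0.0]
finger_gap: 0.0852
shift mm [ 112.6 -424.5   -3.7] rotvec deg [ 0.1  0.4 -8.7] jaw now 81.3 clock 9.8 q6 0.27
```

```bash
python3 -m creep '[[0.006,-0.02,0,0,0,-1],[0.016,-0.06,0,0,0,-2],[0.028,-0.105,0,0,0,-3],[0.04,-0.15,0,0,0,-4],[0.052,-0.195,0,0,0,-5],[0.064,-0.24,0,0,0,-6],[0.076,-0.285,0,0,0,-7],[0.088,-0.33,0,0,0,-8.7]]'
python3 -m creep '[[0.006,-0.04,0,0,0,0],[0.01,-0.07,0,0,0,0],[0.012,-0.083,0,0,0,0],[0.012,-0.083,0,0,0,0],[0.012,-0.083,0,0,0,0],[0.012,-0.083,0,0,0,0],[0.012,-0.083,0,0,0,0],[0.012,-0.083,0,0,0,0]]'
python3 - <<'E'
from meas import *
go(.44,-.248,.2,90)
P,p,d=snap("wrist","w3")
m=(p[...,2]>130)&(p[...,1]<90)&(p[...,0]<90); v,u=np.nonzero(m)
for z in(.107,):
    X=np.array([px2w(P,a,b,z) for a,b in zip(u,v)]);X=X[np.hypot(X[:,0]-.44,X[:,1]+.25)<.06]*1e3
    print("jar",cv2.minEnclosingCircle(X[:,:2].astype(np.float32)),rect(X[:,:2].astype(np.float32)))
X=top(P,d,(.44,-.248),.05,.09,.12);print(np.percentile(X[:,2],[10,50,90]),X.mean(0))
X=board(P,p,(.447,-.25),.1);print("sandb",rect(X))
cv2.imwrite("pics/w3b.png",cv2.rotate(p,cv2.ROTATE_180))
E
```

```text
clock: 10.6
tcp_pos: [0.4751, -0.1598, 0.1926]
orientation: [-0.0, -0.0, 1.0, 0.0]
wrist_force: [0.4, -0.3, 0.2]
finger_gap: 0.0852
clock: 11.4
tcp_pos: [0.4649, -0.2406, 0.1933]
orientation: [0.0, -0.001, 1.0, 0.0]
wrist_force: [0.9, 0.6, 0.2]
finger_gap: 0.0853
shift mm [24.9 -7.4 -6.7] rotvec deg [0.  0.  0.1] jaw now 90.1 clock 11.4 q6 -0.63
jar ((436.0758056640625, -249.52743530273438), 30.006107330322266) c(427.6,-257.5) 59.9x32.6 long axis -46.5 n1739
[105.58593299 106.65743901 107.70821604] [ 436.09958807 -247.58560808  106.52817867]
sandb c(445.8,-251.4) 142.9x99.0 long axis -81.2 n3426
```

View pics/w3b.png

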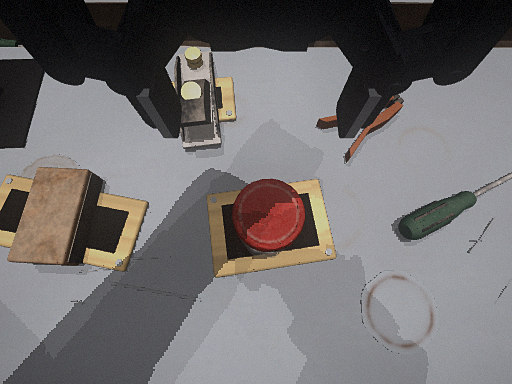

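Wrist view: jar lid at (268,214) on the sanding board (272,228), with the sanding block at (57,215) and the plane at (200,97). I align and descend on the jar.

```bash
python3 - <<'E'
from meas import *
D=np.load("pics/w3.npz",allow_pickle=True);X=top(D["P"].item(),D["d"],(.437,-.248),.05,.1,.115)
print(cv2.minEnclosingCircle(X[:,:2].astype(np.float32)),rect(X[:,:2].astype(np.float32)))
E
python3 -m creep '[[0.01,-0.003,0.01,0,0,0],[0.02,-0.005,0.02,0,0,0],[0.026,-0.007,0.025,0,0,0],[0.028,-0.007,0.025,0,0,0],[0.028,-0.007,0.025,0,0,0],[0.028,-0.007,0.025,0,0,0],[0.028,-0.007,0.025,0,0,0],[0.028,-0.007,0.025,0,0,0]]'
python3 -c "
from h import *
go(.437,-.248,.064,90)"
```

```text
((437.79669189453125, -247.70420837402344), 32.08060836791992) c(437.4,-247.4) 63.0x62.7 long axis -1.8 n4153
clock: 12.25
tcp_pos: [0.437, -0.2487, 0.1686]
orientation: [0.0, 0.0, 1.0, -0.0]
wrist_force: [0.4, -0.0, -0.8]
finger_gap: 0.0853
shift mm [1.000e-01 7.000e-01 1.046e+02] rotvec deg [-0.  0. -0.] jaw now 90.0 clock 12.25 q6 -0.68
```

```bash
python3 -m creep '[[0,0.001,0.015,0,0,0],[0,0.001,0.03,0,0,0],[0,0.001,0.045,0,0,0],[0,0.001,0.06,0,0,0],[0,0.001,0.075,0,0,0],[0,0.001,0.09,0,0,0],[0,0.001,0.1,0,0,0],[0,0.001,0.105,0,0,0]]'
python3 -m creep '[[0,0,0,0,0,0],[0,0,0,0,0,0],[0,0,0,0,0,0],[0,0,0,0,0,0],[0,0,0,0,0,0],[0,0,0,0,0,0],[0,0,0,0,0,0],[0,0,0,0,0,0]]' 0.05 40
python3 -m creep '[[0,0,0,0,0,0],[0,0,-0.005,0,0,0],[0,0,-0.01,0,0,0],[0,0,-0.02,0,0,0],[0,0,-0.04,0,0,0],[0,0,-0.06,0,0,0],[0,0,-0.075,0,0,0],[0,0,-0.08,0,0,0]]'
python3 -m creep '[[0,0,0,0,0,0],[0,0,0,0,0,0],[0,0,0,0,0,0],[0,0,0,0,0,0],[0,0,0,0,0,0],[0,0,0,0,0,0],[0,0,0,0,0,0],[0,0,0,0,0,0]]'
python3 -c "
from h import *
go(.449,.256,.144,90)"
```

```text
clock: 13.05
tcp_pos: [0.4363, -0.2472, 0.0624]
orientation: [-0.0, 0.0, 1.0, 0.0]
wrist_force: [0.4, 0.1, -0.4]
finger_gap: 0.0857
clock: 13.85
tcp_pos: [0.437, -0.248, 0.0638]
orientation: [0.0, 0.0, 1.0, -0.0]
wrist_force: [-1.0, -0.8, 4.0]
finger_gap: 0.0637
clock: 14.65
tcp_pos: [0.4373, -0.248, 0.1452]
orientation: [0.001, 0.0, 1.0, -0.001]
wrist_force: [-0.1, 0.4, -4.9]
finger_gap: 0.0634
clock: 15.45
tcp_pos: [0.4366, -0.2476, 0.1432]
orientation: [0.0, 0.0, 1.0, 0.0]
wrist_force: [-0.2, -0.0, -5.1]
finger_gap: 0.0631
shift mm [-12.1 503.6  -0.7] rotvec deg [ 0.  0. -0.] jaw now 90.0 clock 15.45 q6 -0.68
```

```bash
python3 -m creep '[[0,0.01,0,0,0,0],[0,0.03,0,0,0,0],[-0.002,0.06,0,0,0,0],[-0.003,0.095,0,0,0,0],[-0.004,0.13,0,0,0,0],[-0.005,0.17,0,0,0,0],[-0.006,0.21,0,0,0,0],[-0.006,0.25,0,0,0,0]]'
python3 -m creep '[[0,0.04,0,0,0,0],[-0.002,0.08,0,0,0,0],[-0.003,0.12,0,0,0,0],[-0.004,0.155,0,0,0,0],[-0.005,0.19,0,0,0,0],[-0.006,0.22,0,0,0,0],[-0.006,0.243,0,0,0,0],[-0.006,0.253,0,0,0,0]]'
python3 -m creep '[[0,0,0,0,0,0],[0,0,0,0,0,0],[0,0,0,0,0,0],[0,0,0,0,0,0],[0,0,0,0,0,0],[0,0,0,0,0,0],[0,0,0,0,0,0],[0,0,0,0,0,0]]'
python3 - <<'E'
from meas import *
go(.449,.256,.064,90)
P,p,d=snap("wrist","w4");cv2.imwrite("pics/w4b.png",cv2.rotate(p,cv2.ROTATE_180))
X=board(P,p,(.449,.256),.065);print("jarb",rect(X),cv2.minEnclosingCircle(X))
for z in(.18,.187,.19):
    m=(p[...,2]>130)&(p[...,1]<90)&(p[...,0]<90);v,u=np.nonzero(m)
    X=np.array([px2w(P,a,b,z) for a,b in zip(u,v)])*1e3; print("lid",z,cv2.minEnclosingCircle(X[:,:2].astype(np.float32)))
P,p,d=snap("side","s1");cv2.imwrite("pics/s1b.png",cv2.resize(p[100:300,60:360],(750,500)))
E
```

```text
clock: 16.25
tcp_pos: [0.4423, 0.0045, 0.1435]
orientation: [0.0, 0.0, 1.0, 0.0]
wrist_force: [1.2, 0.6, -5.1]
finger_gap: 0.0634
clock: 17.05
tcp_pos: [0.4481, 0.2578, 0.1433]
orientation: [0.0, -0.001, 1.0, 0.0]
wrist_force: [0.6, -0.1, -5.2]
finger_gap: 0.0634
clock: 17.85
tcp_pos: [0.4489, 0.2553, 0.1433]
orientation: [0.0, 0.0, 1.0, 0.0]
wrist_force: [0.4, 0.2, -5.6]
finger_gap: 0.0632
shift mm [-0.1  0.7 79.3] rotvec deg [ 0.  0. -0.] jaw now 90.0 clock 17.85 q6 0.36
jarb c(437.1,256.0) 97.7x74.9 long axis 89.2 n2338 ((448.07861328125, 255.52880859375), 49.47175216674805)
lid 0.18 ((490.2501220703125, 207.68478393554688), 28.167640686035156)
lid 0.187 ((482.20208740234375, 210.9090576171875), 26.305402755737305)
lid 0.19 ((478.7529296875, 212.2908935546875), 25.507301330566406)
```

View pics/w4b.png

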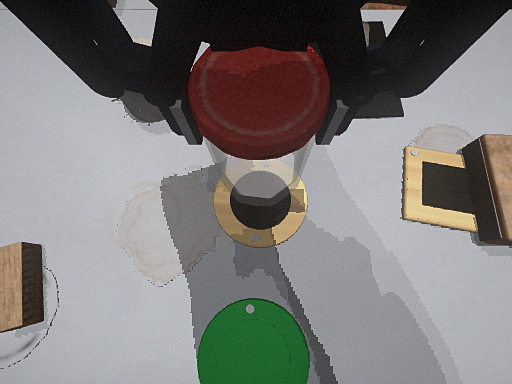

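Jar hangs upright in the fingers at (260,100), just above the jar board centred at (260,203). Lowering it.

```bash
python3 -m creep '[[0.001,0,0.015,0,0,0],[0.001,0,0.03,0,0,0],[0.001,0,0.045,0,0,0],[0.001,0,0.058,0,0,0],[0.001,0,0.068,0,0,0],[0.001,0,0.074,0,0,0],[0.001,0,0.078,0,0,0],[0.001,0,0.0795,0,0,0]]'
python3 -m creep '[[0,0,0,0,0,0],[0,0,0,0,0,0],[0,0,0,0,0,0],[0,0,0,0,0,0],[0,0,0,0,0,0],[0,0,0,0,0,0],[0,0,0,0,0,0],[0,0,0,0,0,0]]'
python3 -m creep '[[0,0,0,0,0,0],[0,0,0,0,0,0],[0,0,0,0,0,0],[0,0,0,0,0,0],[0,0,0,0,0,0],[0,0,0,0,0,0],[0,0,0,0,0,0],[0,0,0,0,0,0]]' 0.0854
python3 -m creep '[[0,0,-0.01,0,0,0],[0,0,-0.03,0,0,0],[0,0,-0.05,0,0,0],[0,0,-0.075,0,0,0],[0,0,-0.1,0,0,0],[0,0,-0.12,0,0,0],[0,0,-0.135,0,0,0],[0,0,-0.14,0,0,0]]'
python3 -m creep '[[0,0,0,0,0,0],[0,0,0,0,0,0],[0,0,0,0,0,0],[0,0,0,0,0,0],[0,0,0,0,0,0],[0,0,0,0,0,0],[0,0,0,0,0,0],[0,0,0,0,0,0]]' >/dev/null
python3 - <<'E'
from meas import *
P,p,d=snap("wrist","w5")
X=board(P,p,(.449,.256),.065);print("jarb",rect(X),cv2.minEnclosingCircle(X))
X=top(P,d,(.449,.256),.05,.1,.115)
print("lid",cv2.minEnclosingCircle(X[:,:2].astype(np.float32)),rect(X[:,:2].astype(np.float32)),np.percentile(X[:,2],[5,95]))
X=top(P,d,(.454,-.003),.08,.03,.05);print("sand",rect(X[:,:2].astype(np.float32)))
go(.4538,-.003,.2,90-3)
E
```

```text
clock: 18.75
tcp_pos: [0.448, 0.2554, 0.0639]
orientation: [0.0, 0.0, 1.0, 0.0]
wrist_force: [-1.1, -1.8, 2.2]
finger_gap: 0.0632
clock: 19.55
tcp_pos: [0.448, 0.2555, 0.064]
orientation: [0.0, 0.0, 1.0, 0.0]
wrist_force: [-0.5, 0.7, -3.2]
finger_gap: 0.0637
clock: 20.35
tcp_pos: [0.4478, 0.2554, 0.0638]
orientation: [-0.0, 0.0, 1.0, 0.0]
wrist_force: [-0.2, -0.7, -1.1]
finger_gap: 0.0856
clock: 21.15
tcp_pos: [0.4488, 0.2558, 0.2064]
orientation: [0.002, 0.0, 1.0, 0.001]
wrist_force: [0.5, -0.3, -0.4]
finger_gap: 0.0852
jarb c(435.2,255.7) 97.5x67.2 long axis -89.1 n1178 ((447.6705017089844, 255.50144958496094), 49.29351043701172)
lid ((448.96258544921875, 255.7288055419922), 32.225372314453125) c(448.6,255.8) 63.2x62.9 long axis 90.0 n3502 [105.17695396 107.98058484]
sand c(454.1,-1.8) 109.9x65.1 long axis -3.0 n5133
shift mm [  -6.1 -258.4    3.8] rotvec deg [ 0. -0.  3.] jaw now 90.0 clock 22.0 q6 0.36
```

Jar is centred within 1 mm. Next: the sanding block.

```bash
python3 -m creep '[[0,-0.02,0,0,0,0],[-0.001,-0.055,0,0,0,1],[-0.002,-0.1,0,0,0,1.5],[-0.003,-0.145,0,0,0,2],[-0.004,-0.19,0,0,0,2.5],[-0.005,-0.23,0,0,0,3],[-0.006,-0.25,0,0,0,3],[-0.006,-0.258,0,0,0,3]]'
python3 -m creep '[[0,0,0,0,0,0],[0,0,0,0,0,0],[0,0,0,0,0,0],[0,0,0,0,0,0],[0,0,0,0,0,0],[0,0,0,0,0,0],[0,0,0,0,0,0],[0,0,0,0,0,0]]' >/dev/null
python3 - <<'E'
from meas import *
P,p,d=snap("wrist","w6");cv2.imwrite("pics/w6b.png",cv2.rotate(p,cv2.ROTATE_180))
X=board(P,p,(.452,.002),.12);print("planeb",rect(X),cv2.minEnclosingCircle(X))
X=top(P,d,(.454,-.003),.08,.034,.05);print("sand",rect(X[:,:2].astype(np.float32)),np.percentile(X[:,2],[5,95]))
go(.4538,-.003,.008,87)
E
```

```text
clock: 22.8
tcp_pos: [0.4539, -0.0045, 0.2039]
orientation: [0.0, 0.028, 1.0, -0.0]
wrist_force: [-0.3, 0.8, -0.1]
finger_gap: 0.0851
planeb c(464.5,0.9) 188.6x111.5 long axis 79.1 n3157 ((452.7774658203125, 3.215294361114502), 102.30951690673828)
sand c(453.7,-3.8) 109.6x64.1 long axis -3.6 n4767 [36.55502696 39.07573685]
shift mm [ -0.2  -0.4 195.8] rotvec deg [ 0. -0. -0.] jaw now 87.0 clock 23.65 q6 -0.13
```

View pics/w6b.png

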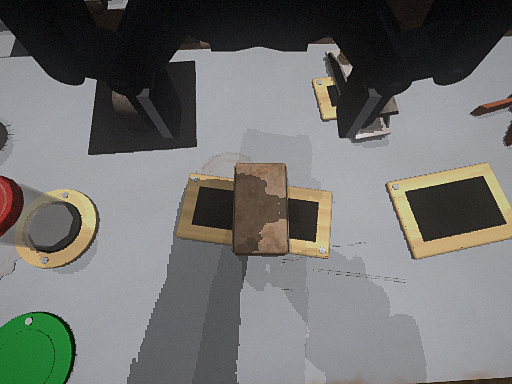

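The sanding block at (260,208) sits on the plane board (255,215) and the empty sanding board is at (455,210). Grasping.

```bash
python3 -m creep '[[0,-0.001,0.025,0,0,0],[0,-0.001,0.06,0,0,0],[0,-0.001,0.1,0,0,0],[0,-0.001,0.135,0,0,0],[0,-0.001,0.165,0,0,0],[0,-0.001,0.182,0,0,0],[0,-0.001,0.192,0,0,0],[0,-0.001,0.196,0,0,0]]'
python3 -m creep '[[0,0,0,0,0,0],[0,0,0,0,0,0],[0,0,0,0,0,0],[0,0,0,0,0,0],[0,0,0,0,0,0],[0,0,0,0,0,0],[0,0,0,0,0,0],[0,0,0,0,0,0]]' 0.05 30
python3 -m creep '[[0,0,0,0,0,0],[0,0,-0.005,0,0,0],[0,0,-0.01,0,0,0],[0,0,-0.02,0,0,0],[0,0,-0.04,0,0,0],[0,0,-0.06,0,0,0],[0,0,-0.075,0,0,0],[0,0,-0.08,0,0,0]]'
python3 - <<'E'
from meas import *
D=np.load("pics/w6.npz",allow_pickle=True);P=D["P"].item();X=board(P,D["p"],(.446,-.251),.1);print("sandb",rect(X))
go(.446,-.251,.088,8.8)
go(.446,-.251,.088,90)
E
```

```text
clock: 24.45
tcp_pos: [0.4533, -0.0036, 0.0071]
orientation: [-0.001, 0.026, 1.0, 0.0]
wrist_force: [0.0, -0.2, 0.4]
finger_gap: 0.085
clock: 25.25
tcp_pos: [0.4546, -0.0037, 0.0087]
orientation: [0.001, 0.026, 1.0, -0.0]
wrist_force: [-0.3, -0.2, 5.9]
finger_gap: 0.0614
clock: 26.05
tcp_pos: [0.4548, -0.0038, 0.0899]
orientation: [0.002, 0.026, 1.0, -0.0]
wrist_force: [0.8, -0.2, -0.4]
finger_gap: 0.0615
sandb c(446.3,-249.8) 145.1x99.1 long axis -81.2 n3785
shift mm [  -4.2 -247.3    2. ] rotvec deg [ 0.1  0.2 78.2] jaw now 87.0 clock 26.05 q6 -0.13
shift mm [  -4.2 -247.3    2. ] rotvec deg [-0.   0.2 -3. ] jaw now 87.0 clock 26.05 q6 -0.13
```

```bash
python3 -m creep '[[0,-0.015,0,0,0,4],[-0.001,-0.045,0,0,0,12],[-0.002,-0.085,0,0,0,20],[-0.002,-0.13,0,0,0,28],[-0.003,-0.175,0,0,0,36],[-0.003,-0.215,0,0,0,44],[-0.004,-0.24,0,0,0,52],[-0.004,-0.247,0,0,0,60]]'
python3 -m creep '[[0,0,0,0,0,6],[0,0,0,0,0,12],[0,0,0,0,0,16],[0,0,0,0,0,18],[0,0,0,0,0,18.2],[0,0,0,0,0,18.2],[0,0,0,0,0,18.2],[0,0,0,0,0,18.2]]'
python3 - <<'E'
from meas import *
P,p,d=snap("wrist","w7");cv2.imwrite("pics/w7b.png",p)
go(.446,-.251,.088,8.8)
X=board(P,p,(.446,-.251),.1);print("sandb",rect(X))
X=top(P,d,(.446,-.251),.1,.11,.13);print("sand",rect(X[:,:2].astype(np.float32)),np.percentile(X[:,2],[5,95]))
E
```

```text
clock: 26.85
tcp_pos: [0.4445, -0.2536, 0.0876]
orientation: [0.0, 0.527, 0.85, -0.0]
wrist_force: [-0.2, -0.2, -0.2]
finger_gap: 0.0618
clock: 27.65
tcp_pos: [0.4446, -0.2504, 0.0877]
orientation: [-0.0, 0.651, 0.759, 0.0]
wrist_force: [0.1, -0.4, -1.8]
finger_gap: 0.0618
shift mm [-0.8  1.3 -0.3] rotvec deg [ 0. -0. -0.] jaw now 8.8 clock 27.7 q6 0.75
sandb c(441.8,-238.7) 123.3x100.1 long axis -85.0 n3080
sand c(443.2,-243.0) 98.3x88.9 long axis -80.6 n24071 [114.89248254 118.67295475]
```

View pics/w7b.png

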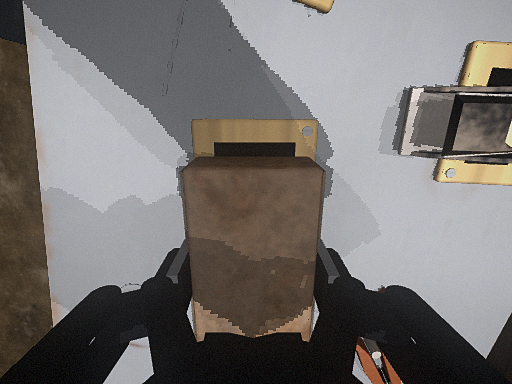

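Block is held level over the sanding board (near edge of the board at row 120, block near edge at row 160). I work out the long-axis centres from the near edges.

Run:
```python
from meas import *
D=np.load("pics/w7.npz",allow_pickle=True);P=D["P"].item();p=D["p"];d=D["d"]
t=np.radians(-81.2);u=-np.array([np.cos(t),np.sin(t)]);w=np.array([-u[1],u[0]])
s=env.get_state();print("tcp",s["tcp_pos"]*1e3,"u,w",s["tcp_pos"][:2]@u*1e3,s["tcp_pos"][:2]@w*1e3)
X=board(P,p,(.446,-.251),.1);a=X@u;b=X@w;print("board near",np.percentile(a,[99,99.8]),"-> ctr",np.percentile(a,99.5)-73,"lat ctr",np.percentile(b[a>a.max()-14],[.5,99.5]),np.mean(np.percentile(b[a>a.max()-14],[.5,99.5])))
X=top(P,d,(.446,-.251),.1,.11,.122)[:,:2];a=X@u;b=X@w;k=a>a.max()-25;print("block near",np.percentile(a,[99,99.8]),"-> ctr",np.percentile(a,99.5)-55,"lat",np.percentile(b[k],[1,99]),np.mean(np.percentile(b[k],[1,99])))
print("want ctr",np.array([446.2,-250.5])@u,np.array([446.2,-250.5])@w)
```

```text
tcp [ 444.59992904 -250.41190208   87.74147337] u,w -315.48164064636893 -401.0567940078747
board near [-245.10630653 -245.05784239] -> ctr -318.09030995209275 lat ctr [-451.92479424 -354.24376187] -403.08427805144095
block near [-259.3058443  -259.08425545] -> ctr -314.17068318025736 lat [-432.85989092 -368.91029986] -400.88509539072527
want ctr -315.8134897022993 -402.6245518123003
```

```bash
python3 -m creep '[[-0.002,0.002,0.01,0,0,0],[-0.002,0.002,0.025,0,0,0],[-0.002,0.002,0.042,0,0,0],[-0.002,0.002,0.057,0,0,0],[-0.002,0.002,0.068,0,0,0],[-0.002,0.002,0.075,0,0,0],[-0.002,0.002,0.078,0,0,0],[-0.002,0.002,0.0795,0,0,0]]'
python3 -m creep '[[0,0,0,0,0,0],[0,0,0,0,0,0],[0,0,0,0,0,0],[0,0,0,0,0,0],[0,0,0,0,0,0],[0,0,0,0,0,0],[0,0,0,0,0,0],[0,0,0,0,0,0]]'
python3 -m creep '[[0,0,0,0,0,0],[0,0,0,0,0,0],[0,0,0,0,0,0],[0,0,0,0,0,0],[0,0,0,0,0,0],[0,0,0,0,0,0],[0,0,0,0,0,0],[0,0,0,0,0,0]]' 0.0854
python3 -m creep '[[0,0,-0.01,0,0,0],[0,0,-0.03,0,0,0],[0,0,-0.06,0,0,0],[0,0,-0.09,0,0,0],[0,0,-0.12,0,0,0],[0,0,-0.15,0,0,0],[0,0,-0.175,0,0,0],[0,0,-0.18,0,0,0]]'
python3 -m creep '[[0,0,0,0,0,0],[0,0,0,0,0,0],[0,0,0,0,0,0],[0,0,0,0,0,0],[0,0,0,0,0,0],[0,0,0,0,0,0],[0,0,0,0,0,0],[0,0,0,0,0,0]]' >/dev/null
python3 - <<'E'
from meas import *
P,p,d=snap("wrist","w8");cv2.imwrite("pics/w8b.png",p)
X=board(P,p,(.446,-.251),.1);print("sandb",rect(X))
X=top(P,d,(.446,-.251),.08,.034,.05);print("sand",rect(X[:,:2].astype(np.float32)),np.percentile(X[:,2],[5,95]))
X=top(P,d,(.625,-.15),.1,.025,.045);print("plane",rect(X[:,:2].astype(np.float32)))
go(.625,-.15,.2,90+8)
E
```

```text
clock: 28.5
tcp_pos: [0.4467, -0.2519, 0.0087]
orientation: [-0.0, 0.651, 0.759, 0.0]
wrist_force: [-4.5, 4.4, 15.9]
finger_gap: 0.0617
clock: 29.3
tcp_pos: [0.4474, -0.2525, 0.0088]
orientation: [0.001, 0.651, 0.759, 0.0]
wrist_force: [-0.7, 1.5, 5.0]
finger_gap: 0.0615
clock: 30.1
tcp_pos: [0.4469, -0.2521, 0.0082]
orientation: [-0.0, 0.651, 0.759, 0.0]
wrist_force: [-0.0, -0.8, 0.3]
finger_gap: 0.0854
clock: 30.9
tcp_pos: [0.4484, -0.2533, 0.1923]
orientation: [0.003, 0.651, 0.759, 0.0]
wrist_force: [0.5, -0.6, 0.7]
finger_gap: 0.0858
sandb c(446.6,-251.8) 141.3x99.5 long axis -81.2 n2820
sand c(447.0,-250.8) 109.0x62.0 long axis -81.2 n5213 [36.57390294 38.99729666]
plane c(632.9,-152.5) 129.0x50.9 long axis 7.8 n1937
shift mm [ 73.8 191.6 -11.8] rotvec deg [  0.   -0.  -89.2] jaw now 8.8 clock 31.75 q6 0.75
```

View pics/w8b.png

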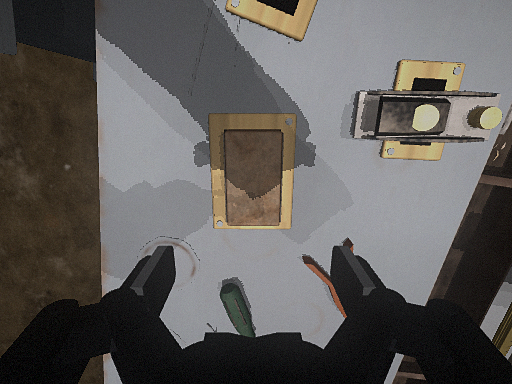

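Sanding block now sits centred at (253,177) on its board, with an even border. The plane is at (430,115), spanning columns 357–503, on the tape board (425,108). I measure the plane's extents.

Run:
```python
from meas import *
def m(P,p,d,t=7.8):
    X=top(P,d,(.627,-.15),.11,.012,.08); t=np.radians(t);u=np.array([np.cos(t),np.sin(t)]);w=np.array([-u[1],u[0]])
    a=X[:,:2]@u;b=X[:,:2]@w
    k=np.abs(b-np.median(b))<40; a=a[k];b=b[k];z=X[k,2]
    for f in(.3,1):
        A=np.percentile(a,[f,100-f]);B=np.percentile(b[z>25],[f,100-f]); c=u*A.mean()+w*B.mean(); print("ext",A,np.ptp(A),B,np.ptp(B),"ctr",c)
    print("rect",rect(X[k][:,:2].astype(np.float32)))
    X=board(P,p,(.625,-.149),.075); print("tapeb",rect(X))
for n in("w8","w6"):
    D=np.load(f"pics/{n}.npz",allow_pickle=True); print(n);m(D["P"].item(),D["p"],D["d"])
D=np.load("pics/top0.npz");print("top");m(env.camera_params("top"),D["p"],D["d"])
```

```text
w8
ext [523.48266917 677.61903   ] 154.13636083190647 [-262.271796   -211.71436282] 50.557433187206215 ctr [ 627.15810875 -153.2962793 ]
ext [524.44702588 675.51374381] 151.0667179312511 [-261.82339879 -212.0869316 ] 49.73646719113731 ctr [ 626.5877765  -153.33613683]
rect c(628.0,-153.2) 157.1x50.9 long axis 8.0 n6988
tapeb c(644.9,-148.1) 108.7x105.8 long axis 6.1 n2138
w6
ext [523.21752483 678.14453123] 154.9270063972367 [-254.30440384 -210.72859479] 43.575809052153744 ctr [ 626.67954114 -148.84345   ]
ext [523.51493175 676.81727874] 153.3023469922491 [-252.41562161 -210.86141943] 41.55420218759133 ctr [ 626.05022711 -148.04347745]
rect c(627.7,-152.4) 156.5x50.8 long axis 8.8 n1330
tapeb c(621.3,-110.8) 69.6x31.2 long axis 6.4 n523
top
ext [526.62556784 681.66505672] 155.03948888113814 [-263.70311052 -212.03503333] 51.6680771939084 ctr [ 630.83820073 -153.67634243]
ext [528.11259339 679.44353417] 151.3309407868071 [-263.12226857 -212.2936995 ] 50.82856906213479 ctr [ 630.45248794 -153.5665863 ]
rect c(630.5,-150.0) 156.5x78.4 long axis 8.6 n813
tapeb c(625.8,-152.8) 101.3x64.3 long axis -85.0 n176
```

```bash
python3 -m creep '[[0.004,0.01,0,0,0,-4],[0.011,0.03,0,0,0,-12],[0.022,0.06,0,0,0,-20],[0.033,0.09,0,0,0,-28],[0.044,0.12,0,0,0,-36],[0.055,0.15,0,0,0,-44],[0.064,0.177,0,0,0,-52],[0.07,0.194,0,0,0,-60]]'
python3 -m creep '[[0,0,0,0,0,-8],[0,0,0,0,0,-16],[0,0,0,0,0,-24],[0,0,0,0,0,-28],[0,0,0,0,0,-29.2],[0,0,0,0,0,-29.2],[0,0,0,0,0,-29.2],[0,0,0,0,0,-29.2]]'
python3 - <<'E'
from meas import *
P,p,d=snap("wrist","w9");cv2.imwrite("pics/w9b.png",cv2.rotate(p,cv2.ROTATE_180))
X=top(P,d,(.627,-.15),.11,.012,.08);print("plane",rect(X[:,:2].astype(np.float32)))
X=top(P,d,(.627,-.15),.11,.022,.042);print("plane",rect(X[:,:2].astype(np.float32)))
X=board(P,p,(.625,-.149),.075); print("tapeb",rect(X))
go(.6275,-.153,.008,98)
E
```

```text
clock: 32.55
tcp_pos: [0.6296, -0.1522, 0.1879]
orientation: [0.0, 0.181, 0.984, 0.0]
wrist_force: [0.1, 0.3, 0.4]
finger_gap: 0.0857
clock: 33.35
tcp_pos: [0.6279, -0.1534, 0.1883]
orientation: [0.0, -0.069, 0.998, 0.0]
wrist_force: [-0.7, 0.2, -0.6]
finger_gap: 0.0853
plane c(628.0,-153.4) 155.3x50.9 long axis 7.9 n5656
plane c(630.2,-153.1) 132.4x50.9 long axis 8.0 n1632
tapeb c(645.0,-147.3) 108.4x105.2 long axis 5.9 n2126
shift mm [  0.4   0.4 180.3] rotvec deg [ 0.   0.  -0.1] jaw now 97.9 clock 33.4 q6 -0.5
```

View pics/w9b.png

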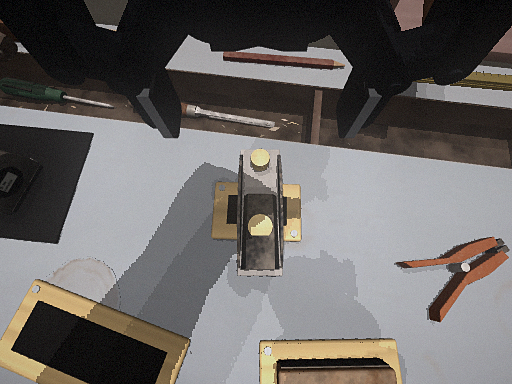

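Plane at (261,213) lies crosswise on the tape board, with the gripper centred over it. Grasping.

```bash
python3 -m creep '[[0,0,0.025,0,0,0],[0,0,0.055,0,0,0],[0,0,0.09,0,0,0],[0,0,0.12,0,0,0],[0,0,0.15,0,0,0],[0,0,0.168,0,0,0],[0,0,0.177,0,0,0],[0,0,0.18,0,0,0]]'
python3 -m creep '[[0,0,0,0,0,0],[0,0,0,0,0,0],[0,0,0,0,0,0],[0,0,0,0,0,0],[0,0,0,0,0,0],[0,0,0,0,0,0],[0,0,0,0,0,0],[0,0,0,0,0,0]]' 0.04 80
python3 -m creep '[[0,0,0,0,0,0],[0,0,-0.005,0,0,0],[0,0,-0.01,0,0,0],[0,0,-0.02,0,0,0],[0,0,-0.04,0,0,0],[0,0,-0.06,0,0,0],[0,0,-0.075,0,0,0],[0,0,-0.08,0,0,0]]'
python3 - <<'E'
from meas import *
go(.452,.003,.088,173.5)
# plane board from w8,w9,w6 corner fits
for n in("w1","w3","w6","w8","w9"):
    D=np.load(f"pics/{n}.npz",allow_pickle=True);P=D["P"].item();X=board(P,D["p"],(.452,.002),.108);h=cv2.convexHull(X)
    print(n,rect(X),cv2.minEnclosingCircle(X))
E
```

```text
clock: 34.2
tcp_pos: [0.6274, -0.1532, 0.0073]
orientation: [-0.001, -0.069, 0.998, 0.0]
wrist_force: [0.1, 0.0, 0.2]
finger_gap: 0.0852
clock: 35.0
tcp_pos: [0.6293, -0.1543, 0.0103]
orientation: [0.002, -0.069, 0.998, -0.001]
wrist_force: [0.1, -1.8, 6.5]
finger_gap: 0.0496
clock: 35.8
tcp_pos: [0.6288, -0.1535, 0.0903]
orientation: [0.001, -0.07, 0.998, -0.0]
wrist_force: [0.4, -1.5, -8.8]
finger_gap: 0.0497
shift mm [153.4 179.5   1.8] rotvec deg [ -0.1   0.1 -75.5] jaw now 98.0 clock 35.8 q6 -0.5
w1 c(460.6,2.6) 192.5x115.0 long axis 83.2 n2389 ((451.77178955078125, 3.4949121475219727), 101.95568084716797)
w3 c(458.7,-1.6) 188.9x116.4 long axis 84.9 n3498 ((452.84381103515625, 2.448195695877075), 101.99897003173828)
w6 c(464.5,0.9) 188.6x111.5 long axis 79.1 n3157 ((452.7774658203125, 3.215294361114502), 102.30951690673828)
w8 c(440.3,-85.8) 90.4x35.0 long axis 8.9 n1751 ((438.174072265625, -72.43193054199219), 45.35218811035156)
w9 c(452.5,2.3) 189.1x85.4 long axis 78.9 n4955 ((460.51910400390625, 0.6117515563964844), 99.03518676757812)
```

```bash
python3 -m creep '[[0.008,0.01,0,0,0,-3],[0.025,0.03,0,0,0,-9],[0.05,0.06,0,0,0,-16],[0.075,0.09,0,0,0,-24],[0.1,0.12,0,0,0,-32],[0.125,0.148,0,0,0,-40],[0.145,0.17,0,0,0,-48],[0.153,0.1795,0,0,0,-56]]'
python3 -m creep '[[0,0,0,0,0,-6],[0,0,0,0,0,-11],[0,0,0,0,0,-14],[0,0,0,0,0,-15],[0,0,0,0,0,-15],[0,0,0,0,0,-15],[0,0,0,0,0,-15],[0,0,0,0,0,-15]]'
python3 - <<'E'
from meas import *
P,p,d=snap("wrist","w10");cv2.imwrite("pics/w10b.png",p)
go(.4522,.0028,.01,169)
t=np.radians(79);u=-np.array([np.cos(t),np.sin(t)]);w=np.array([-u[1],u[0]])
s=env.get_state();print("u",u,"w",w,"tcp u,w",s["tcp_pos"][:2]@u*1e3,s["tcp_pos"][:2]@w*1e3)
X=board(P,p,(.452,.003),.11);a=X@u;b=X@w;k=a>a.max()-14
print("board",rect(X),"near ctr",np.percentile(a,99.5)-96,"lat",np.percentile(b[k],[.5,99.5]),np.mean(np.percentile(b[k],[.5,99.5])))
for lo in(0,14,28):
    k=(a>a.max()-lo-14)&(a<=a.max()-lo);print(" lat",lo,np.percentile(b[k],[.5,99.5]))
X=top(P,d,(.452,.003),.1,.085,.15);a=X[:,:2]@u;b=X[:,:2]@w
for z0,z1 in((.085,.1),(.1,.12),(.12,.15)):
    k=(X[:,2]>z0*1e3)&(X[:,2]<z1*1e3);k&=a>a[k].max()-40 if k.any() else False
    if k.any(): print(z0,"block near",np.percentile(a[k],99.5)-78,"lat",np.percentile(b[k],[1,99]),np.mean(np.percentile(b[k],[1,99])))
print("want",np.array([452.5,2.5])@u,np.array([452.5,2.5])@w)
E
```

```text
clock: 36.6
tcp_pos: [0.447, 0.0054, 0.0874]
orientation: [-0.002, -0.533, 0.846, 0.002]
wrist_force: [0.3, -1.0, -8.9]
finger_gap: 0.0499
clock: 37.4
tcp_pos: [0.4515, 0.0032, 0.0882]
orientation: [0.0, -0.636, 0.772, 0.0]
wrist_force: [-1.2, 0.2, -8.6]
finger_gap: 0.0495
shift mm [ 0.2 -0.8 78.2] rotvec deg [ 0.  0. -0.] jaw now 169.0 clock 37.45 q6 -1.55
u [-0.190809   -0.98162718] w [ 0.98162718 -0.190809  ] tcp u,w -89.24150374786979 442.58891686470713
board c(449.7,-7.2) 169.2x84.7 long axis 79.0 n5514 near ctr -90.18218210087733 lat [400.92071101 484.7122852 ] 442.816498105215
 lat 0 [400.92071101 484.7122852 ]
 lat 14 [400.78362327 485.05683289]
 lat 28 [482.78636578 484.8832533 ]
0.085 block near -89.54179071830413 lat [417.19715384 466.54617645] 441.87166514337287
0.1 block near -109.92831157350216 lat [416.61182409 467.27203853] 441.94193130989026
0.12 block near -95.45872257450763 lat [422.26953802 461.57660584] 441.92307193182137
want -88.79513836650574 443.7092780216266
```

View pics/w10b.png

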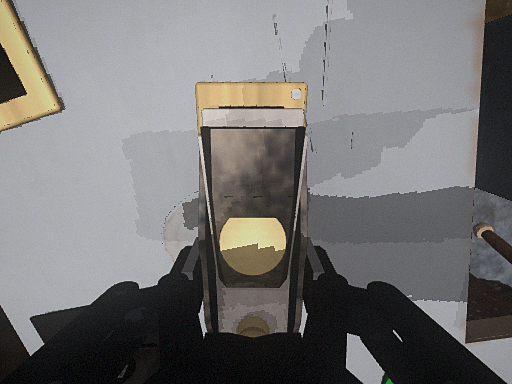

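Plane held straight over its board (border even left and right at row 95). Shift needed is about 1 mm across; lowering.

```bash
python3 -m creep '[[0,-0.001,0.01,0,0,0],[0,-0.001,0.025,0,0,0],[0,-0.001,0.042,0,0,0],[0,-0.001,0.056,0,0,0],[0,-0.001,0.066,0,0,0],[0,-0.001,0.073,0,0,0],[0,-0.001,0.077,0,0,0],[0,-0.001,0.078,0,0,0]]'
python3 -m creep '[[0,0,0,0,0,0],[0,0,0,0,0,0],[0,0,0,0,0,0],[0,0,0.0005,0,0,0],[0,0,0.001,0,0,0],[0,0,0.001,0,0,0],[0,0,0.001,0,0,0],[0,0,0.001,0,0,0]]'
python3 - <<'E'
from h import *
go(.4522,.0028,.01,169)
E
```

```text
clock: 38.25
tcp_pos: [0.4524, 0.003, 0.0103]
orientation: [-0.0, -0.636, 0.772, 0.0]
wrist_force: [-3.8, -0.6, -1.0]
finger_gap: 0.0498
clock: 39.05
tcp_pos: [0.4529, 0.0029, 0.0103]
orientation: [0.0, -0.636, 0.772, -0.0]
wrist_force: [-3.7, 0.7, 6.2]
finger_gap: 0.0494
shift mm [0.3 0.7 0.3] rotvec deg [-0.1  0.  -0. ] jaw now 169.0 clock 39.05 q6 -1.55
```

Force has gone from −8.6 to +6 N, so the plane is seated. Releasing and checking.

```bash
python3 -m creep '[[0,0,0,0,0,0],[0,0,0,0,0,0],[0,0,0,0,0,0],[0,0,0,0,0,0],[0,0,0,0,0,0],[0,0,0,0,0,0],[0,0,0,0,0,0],[0,0,0,0,0,0]]' 0.0854
python3 -m creep '[[0,0,-0.01,0,0,0],[0,0,-0.03,0,0,0],[0,0,-0.06,0,0,0],[0,0,-0.09,0,0,0],[0,0,-0.12,0,0,0],[0,0,-0.15,0,0,0],[0,0,-0.175,0,0,0],[0,0,-0.18,0,0,0]]'
python3 -m creep '[[0,0,0,0,0,0],[0,0,0,0,0,0],[0,0,0,0,0,0],[0,0,0,0,0,0],[0,0,0,0,0,0],[0,0,0,0,0,0],[0,0,0,0,0,0],[0,0,0,0,0,0]]' >/dev/null
python3 - <<'E'
from meas import *
P,p,d=snap("wrist","w11");cv2.imwrite("pics/w11b.png",p)
X=board(P,p,(.4525,.0028),.11);print("planeb",rect(X),cv2.minEnclosingCircle(X))
X=top(P,d,(.4525,.0028),.1,.012,.08);print("plane",rect(X[:,:2].astype(np.float32)))
X=top(P,d,(.615,.155),.06,.04,.075);print("tape",rect(X[:,:2].astype(np.float32)) if len(X)>5 else len(X))
X=board(P,p,(.625,-.149),.075); print("tapeb",rect(X))
go(.615,.155,.2,81.3)
E
```

```text
clock: 39.85
tcp_pos: [0.4525, 0.003, 0.0092]
orientation: [0.0, -0.636, 0.772, 0.0]
wrist_force: [0.2, -0.3, 1.0]
finger_gap: 0.0853
clock: 40.65
tcp_pos: [0.4543, 0.0027, 0.193]
orientation: [0.002, -0.636, 0.772, -0.002]
wrist_force: [0.9, -0.4, -0.3]
finger_gap: 0.0854
planeb c(451.4,3.1) 188.0x84.7 long axis 79.1 n4616 ((451.237060546875, 3.110438585281372), 102.62783813476562)
plane c(452.2,3.0) 154.2x51.0 long axis 79.0 n5648
tape c(585.5,158.3) 35.5x16.2 long axis -81.8 n453
tapeb c(624.5,-148.7) 105.2x70.8 long axis -83.8 n4167
shift mm [-180.3 -130.4  -10.7] rotvec deg [ 0.   0.  87.7] jaw now 169.0 clock 41.5 q6 -1.55
```

View pics/w11b.png

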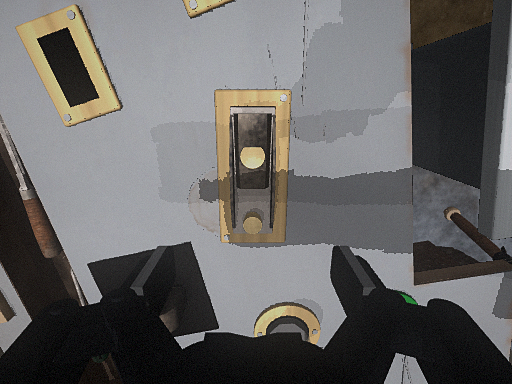

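Plane sits squarely in its inlay (252,165). The tape board is empty at (68,65), and the tape is on the mat, behind the left finger. Next: fetch the tape.

```bash
python3 -m creep '[[-0.012,-0.009,0,0,0,4],[-0.036,-0.026,0,0,0,12],[-0.07,-0.05,0,0,0,20],[-0.1,-0.072,0,0,0,28],[-0.13,-0.094,0,0,0,36],[-0.155,-0.112,0,0,0,44],[-0.172,-0.125,0,0,0,52],[-0.18,-0.13,0,0,0,60]]'
python3 -m creep '[[0,0,0,0,0,8],[0,0,0,0,0,16],[0,0,0,0,0,23],[0,0,0,0,0,27],[0,0,0,0,0,27.7],[0,0,0,0,0,27.7],[0,0,0,0,0,27.7],[0,0,0,0,0,27.7]]'
python3 - <<'E'
from meas import *
P,p,d=snap("wrist","w12");cv2.imwrite("pics/w12b.png",cv2.rotate(p,cv2.ROTATE_180))
X=top(P,d,(.615,.155),.06,.05,.075);print("tape",rect(X[:,:2].astype(np.float32)) if len(X)>5 else len(X))
X=top(P,d,(.615,.155),.06,.03,.075);print("tape",rect(X[:,:2].astype(np.float32)) if len(X)>5 else len(X),np.percentile(X[:,2],98))
go(.6145,.1545,.022,81.3)
E
```

```text
clock: 42.3
tcp_pos: [0.6159, 0.1563, 0.1886]
orientation: [0.0, -0.163, 0.987, 0.0]
wrist_force: [-0.6, -0.3, 0.9]
finger_gap: 0.0855
clock: 43.1
tcp_pos: [0.6145, 0.1548, 0.1893]
orientation: [0.0, 0.076, 0.997, 0.0]
wrist_force: [-0.6, 0.1, 0.3]
finger_gap: 0.0852
tape c(613.4,154.8) 63.1x33.0 long axis -8.7 n1762
tape c(612.7,154.9) 64.4x33.0 long axis -8.7 n1905 66.07460920144209
shift mm [ -0.   -0.3 167.3] rotvec deg [0. 0. 0.] jaw now 81.3 clock 43.15 q6 0.27
```

View pics/w12b.png

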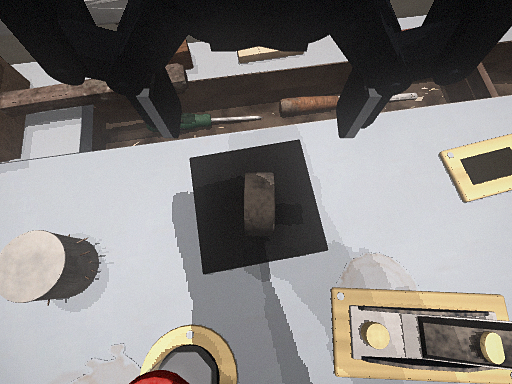

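Tape stands on the mat at (260,203), tin untouched at (32,265). Grasp.

```bash
python3 -m creep '[[0,0,0.025,0,0,0],[0,0,0.055,0,0,0],[0,0,0.085,0,0,0],[0,0,0.115,0,0,0],[0,0,0.14,0,0,0],[0,0,0.156,0,0,0],[0,0,0.164,0,0,0],[0,0,0.166,0,0,0]]'
python3 -m creep '[[0,0,0,0,0,0],[0,0,0,0,0,0],[0,0,0,0,0,0],[0,0,0,0,0,0],[0,0,0,0,0,0],[0,0,0,0,0,0],[0,0,0,0,0,0],[0,0,0,0,0,0]]' 0.02 40
python3 -m creep '[[0,0,0,0,0,0],[0,0,-0.005,0,0,0],[0,0,-0.01,0,0,0],[0,0,-0.02,0,0,0],[0,0,-0.04,0,0,0],[0,0,-0.06,0,0,0],[0,0,-0.075,0,0,0],[0,0,-0.08,0,0,0]]'
python3 - <<'E'
from meas import *
D=np.load("pics/w12.npz",allow_pickle=True);P=D["P"].item()
X=top(P,D["d"],(.615,.155),.06,.008,.075);t=np.radians(-8.7);u=np.array([np.cos(t),np.sin(t)]);w=np.array([-u[1],u[0]])
a=X[:,:2]@u;b=X[:,:2]@w;k=np.abs(b-np.median(b))<19
for z in range(10,70,10):
    q=k&(X[:,2]>=z)&(X[:,2]<z+10); print(z,q.sum(),np.percentile(a[q],[1,99]) if q.sum()>5 else "",np.percentile(b[q],[1,99]) if q.sum()>5 else "")
print("tcp at grasp u",np.array([614.5,154.6])@u)
for n in("w9","w11"):
    D=np.load(f"pics/{n}.npz",allow_pickle=True);print(n,rect(board(D["P"].item(),D["p"],(.6245,-.1487),.062)))
go(.6245,-.149,.105,6.2)
E
```

```text
clock: 43.95
tcp_pos: [0.6139, 0.1547, 0.0224]
orientation: [-0.001, 0.076, 0.997, -0.0]
wrist_force: [0.2, 0.5, 0.6]
finger_gap: 0.0851
clock: 44.75
tcp_pos: [0.6153, 0.1549, 0.0244]
orientation: [0.001, 0.076, 0.997, 0.0]
wrist_force: [-0.5, 0.4, 5.8]
finger_gap: 0.0313
clock: 45.55
tcp_pos: [0.6157, 0.155, 0.1058]
orientation: [0.002, 0.076, 0.997, 0.0]
wrist_force: [0.5, -0.2, -2.0]
finger_gap: 0.0317
10 27 [550.24345103 551.14018411] [231.88521211 261.49691472]
20 35 [550.18993948 551.01662413] [232.32921181 260.98504018]
30 48 [550.23460487 550.94316564] [232.00660848 262.01490223]
40 95 [550.23528821 572.03629904] [229.41281319 261.58259938]
50 461 [552.21041948 614.07811555] [229.55226204 262.0953083 ]
60 1301 [560.59421717 606.43466961] [231.26151858 262.04614777]
tcp at grasp u 584.0445706337159
w9 c(638.6,-148.0) 105.2x94.9 long axis -83.8 n2015
w11 c(624.5,-148.7) 105.1x70.8 long axis -83.8 n4158
shift mm [ -54.8 -299.1    0.6] rotvec deg [ 0.2  0.1 75.1] jaw now 81.3 clock 45.55 q6 0.27
```

Run:
```python
from meas import *
D=np.load("pics/s1.npz",allow_pickle=True);P=D["P"].item()
def ext(P,dd,c,z,lab,zs):
    X=top(P,dd,c,.065,z,z+.07);t=np.radians(-8.7);u=np.array([np.cos(t),np.sin(t)]);w=np.array([-u[1],u[0]])
    a=X[:,:2]@u;b=X[:,:2]@w
    for h in zs:
        q=(X[:,2]>=h)&(X[:,2]<h+8); print(lab,h,q.sum(),np.percentile(a[q],[0,2,98,100]) if q.sum()>5 else "",np.median(b[q]) if q.sum() else "")
ext(P,D["d"],(.614,.155),.008,"s1",range(8,72,8))
P,p,d=snap("side","s2"); ext(P,d,(.6155,.155),.09,"s2",range(88,150,8))
v,u=map(int,(0,0))
R=rot(P["orientation"]);q=R.T@(np.array([.6155,.155,.12])-P["position"]);u=int(P["cx"]-P["fx"]*q[0]/q[2]);v=int(P["cy"]+P["fy"]*q[1]/q[2]);print(u,v)
cv2.imwrite("pics/s2b.png",cv2.resize(p[max(v-40,0):v+40,max(u-55,0):u+55],(770,560),interpolation=cv2.INTER_CUBIC))
```

```text
s1 8 42 [549.23645115 549.38143351 616.90476417 617.49220312] 228.9607382290984
s1 16 41 [548.79461441 548.93670874 616.5292214  617.01044025] 228.2113724585031
s1 24 40 [549.08519577 549.44169099 616.42181258 616.42913023] 229.1943321677283
s1 32 41 [549.35091203 549.6667606  615.68386108 616.56107027] 228.6861263298436
s1 40 40 [549.00715573 549.06948466 612.28059041 615.58442866] 229.2161614725141
s1 48 40 [550.77927019 551.32575945 610.50897442 610.66871373] 230.02968423791293
s1 56 62 [554.93318137 556.87867022 606.9542034  608.61535708] 236.4582316503995
s1 64 6 [570.607138   570.96763845 587.48640927 587.71973992] 237.7021277210235
s2 88 34 [549.34493113 549.6752828  617.6678082  620.46706469] 230.85009280135284
s2 96 42 [549.59016944 549.88062765 619.18535893 620.12277282] 230.38973246635317
s2 104 44 [549.05101138 549.58641398 618.89037963 619.00130471] 229.85939666630188
s2 112 40 [549.16395671 549.37769    612.01103704 614.89573669] 229.46067868423722
s2 120 42 [550.00578666 550.40024779 613.67789413 613.9661673 ] 229.1592194108878
s2 128 44 [550.61261766 551.76854916 612.89039879 613.41671393] 229.7233548152098
s2 136 45 [554.62057644 555.38888934 606.93262923 609.11372138] 231.88789615586302
s2 144 17 [568.25422405 568.75106484 592.7623667  593.07339672] 252.74392636514438
281 159
```

View pics/s2b.png

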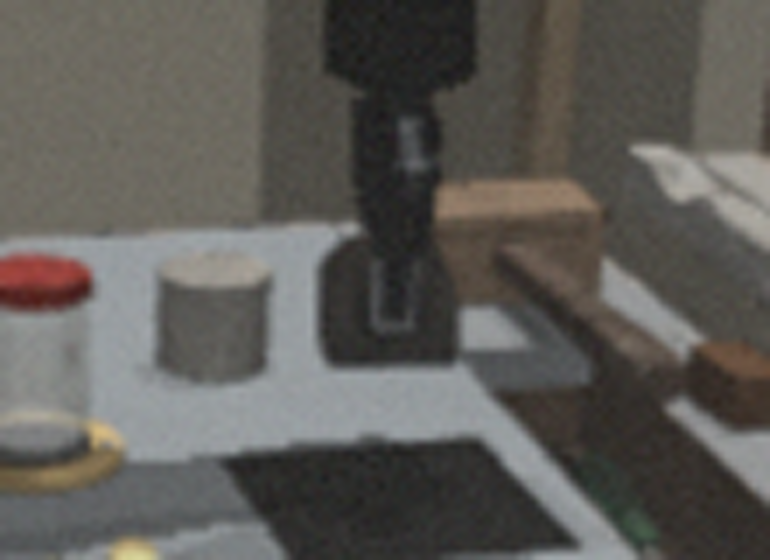

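Side view: tape held level at (390,300), its lower body spanning about 70–72 mm; jar upright on its board at left, tin standing. Now carry it to the tape board.

```bash
python3 -m creep '[[-0.003,-0.015,0,0,0,4],[-0.009,-0.05,0,0,0,12],[-0.018,-0.095,0,0,0,20],[-0.026,-0.14,0,0,0,28],[-0.034,-0.185,0,0,0,36],[-0.042,-0.23,0,0,0,44],[-0.05,-0.27,0,0,0,52],[-0.055,-0.299,0,0,0,58]]'
python3 -m creep '[[0,0,0,0,0,8],[0,0,0,0,0,13],[0,0,0,0,0,16],[0,0,0,0,0,17.1],[0,0,0,0,0,17.1],[0,0,0,0,0,17.1],[0,0,0,0,0,17.1],[0,0,0,0,0,17.1]]'
python3 - <<'E'
from meas import *
P,p,d=snap("wrist","w13");cv2.imwrite("pics/w13b.png",p)
go(.6245,-.149,.028,6.2)
t=np.radians(96.2);u=np.array([np.cos(t),np.sin(t)]);w=np.array([-u[1],u[0]])
s=env.get_state();print("u",u,"w",w,"tcp u,w",s["tcp_pos"][:2]@u*1e3,s["tcp_pos"][:2]@w*1e3)
X=board(P,p,(.6245,-.149),.075);a=X@u;b=X@w
print("board",rect(X),"near ctr",np.percentile(a,99.5)-54)
for lo in(0,10,20,30): 
    k=(a<=a.max()-lo)&(a>a.max()-lo-10);print(" lat",np.percentile(b[k],[.5,99.5]),np.mean(np.percentile(b[k],[.5,99.5])))
X=top(P,d,(.6245,-.149),.07,.088,.16);a=X[:,:2]@u;b=X[:,:2]@w
for h in range(88,150,10):
    k=(X[:,2]>=h)&(X[:,2]<h+10)
    if k.sum()>5:
        j=k&(a>a[k].max()-5); print(h,k.sum(),"near->ctr",np.percentile(a[k],99)-36,"lat",np.percentile(b[j],[1,99]),np.mean(np.percentile(b[j],[1,99])))
E
```

```text
clock: 46.4
tcp_pos: [0.6228, -0.1519, 0.1023]
orientation: [-0.001, 0.553, 0.833, -0.0]
wrist_force: [0.1, 0.2, -0.9]
finger_gap: 0.0313
clock: 47.2
tcp_pos: [0.6236, -0.1489, 0.1033]
orientation: [-0.0, 0.668, 0.744, 0.0]
wrist_force: [0.3, 0.1, -2.1]
finger_gap: 0.0315
shift mm [-0.1  0.9 75.3] rotvec deg [ 0. -0. -0.] jaw now 6.2 clock 47.25 q6 1.1
u [-0.10799936  0.99415096] w [-0.99415096 -0.10799936] tcp u,w -215.45619208120823 -603.8271959345177
board c(625.7,-140.9) 88.9x69.9 long axis -84.0 n2929 near ctr -217.32981330711584
 lat [-641.52211872 -572.65729769] -607.0897082022097
 lat [-641.31086203 -572.24518367] -606.7780228465697
 lat [-641.74529982 -572.01415669] -606.879728251242
 lat [-641.3520098  -572.30425044] -606.8281301207417
88 231 near->ctr -216.07848379953893 lat [-618.98847535 -588.37813568] -603.6833055157585
98 314 near->ctr -215.97616408625828 lat [-619.02721337 -588.71977201] -603.8734926931502
108 596 near->ctr -215.98529044375553 lat [-618.92929375 -588.61652339] -603.772908573428
118 1003 near->ctr -216.0275557319039 lat [-619.24840416 -588.37171495] -603.810059556185
128 2259 near->ctr -217.36000680720184 lat [-619.11199579 -588.50725204] -603.8096239132857
138 7173 near->ctr -225.16463903118637 lat [-619.13782834 -589.29600917] -604.216918757902
148 2766 near->ctr -236.21344409884014 lat [-651.30738348 -555.94653387] -603.6269586731048
```

View pics/w13b.png

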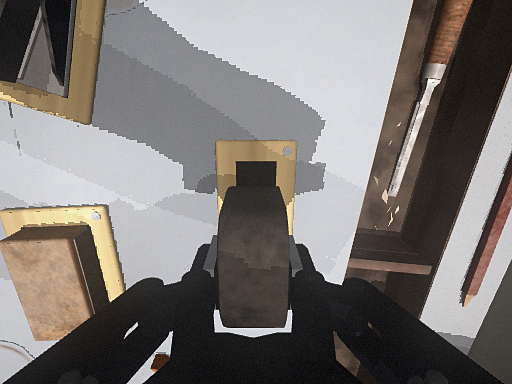

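Tape is over its board, with the inlay at (256,170) and the tape's near end at (254,200). Corrections: −1 mm along, +3 mm across, then lower.

```bash
python3 -m creep '[[-0.001,0.003,0.01,0,0,0],[-0.001,0.003,0.025,0,0,0],[-0.001,0.003,0.04,0,0,0],[-0.001,0.003,0.054,0,0,0],[-0.001,0.003,0.064,0,0,0],[-0.001,0.003,0.07,0,0,0],[-0.001,0.003,0.0735,0,0,0],[-0.001,0.003,0.075,0,0,0]]'
python3 -m creep '[[0,0,0,0,0,0],[0,0,0,0,0,0],[0,0,0,0,0,0],[0,0,0.0005,0,0,0],[0,0,0.0005,0,0,0],[0,0,0.0005,0,0,0],[0,0,0.0005,0,0,0],[0,0,0.0005,0,0,0]]'
python3 -m creep '[[0,0,0,0,0,0],[0,0,0,0,0,0],[0,0,0,0,0,0],[0,0,0,0,0,0],[0,0,0,0,0,0],[0,0,0,0,0,0],[0,0,0,0,0,0],[0,0,0,0,0,0]]' 0.075
python3 -m creep '[[0,0,-0.01,0,0,0],[0,0,-0.03,0,0,0],[0,0,-0.06,0,0,0],[0,0,-0.09,0,0,0],[0,0,-0.12,0,0,0],[0,0,-0.15,0,0,0],[0,0,-0.165,0,0,0],[0,0,-0.165,0,0,0]]' 0.0854
python3 -m creep '[[0,0,0,0,0,0],[0,0,0,0,0,0],[0,0,0,0,0,0],[0,0,0,0,0,0],[0,0,0,0,0,0],[0,0,0,0,0,0],[0,0,0,0,0,0],[0,0,0,0,0,0]]' >/dev/null
cat > chk.py <<'E'
from meas import *
def chk(P,p,d,tb=96.2):
    t=np.radians(tb);u=np.array([np.cos(t),np.sin(t)]);w=np.array([-u[1],u[0]])
    X=board(P,p,(.6245,-.149),.075);a=X@u;b=X@w;print("board",rect(X),"u ext",np.percentile(a,[.3,99.7]),"mid",np.mean(np.percentile(a,[.3,99.7])),"w",np.percentile(b,[.3,99.7]),np.mean(np.percentile(b,[.3,99.7])))
    X=top(P,d,(.6245,-.149),.06,.012,.075);a=X[:,:2]@u;b=X[:,:2]@w;k=abs(b-np.median(b))<20
    lo=k&(X[:,2]<50);print("tape",rect(X[k][:,:2].astype(np.float32)),"w mid",np.mean(np.percentile(b[k],[1,99])),"low ends",np.percentile(a[lo],[1,99]) if lo.sum()>5 else "")
E
python3 - <<'E'
from chk import *
P,p,d=snap("wrist","w14");cv2.imwrite("pics/w14b.png",p);chk(P,p,d)
go(.5,-.05,.3,90)
E
```

```text
clock: 48.05
tcp_pos: [0.6265, -0.1497, 0.0284]
orientation: [-0.0, 0.668, 0.744, -0.0]
wrist_force: [-3.2, 1.3, 4.5]
finger_gap: 0.0316
clock: 48.85
tcp_pos: [0.627, -0.1499, 0.0284]
orientation: [0.0, 0.668, 0.744, 0.0]
wrist_force: [-1.2, 0.2, 4.5]
finger_gap: 0.0315
clock: 49.65
tcp_pos: [0.6266, -0.1497, 0.0278]
orientation: [-0.0, 0.668, 0.744, 0.0]
wrist_force: [-0.2, 0.4, -0.3]
finger_gap: 0.0752
clock: 50.45
tcp_pos: [0.6283, -0.1503, 0.1968]
orientation: [0.003, 0.668, 0.744, 0.001]
wrist_force: [0.6, 0.2, -0.3]
finger_gap: 0.0853
board c(626.8,-149.7) 105.4x69.8 long axis -83.8 n2401 u ext [-269.13241098 -163.81702565] mid -216.47471831886574 w [-641.7468687  -572.34513931] -607.0460040040082
tape c(625.6,-146.1) 63.1x34.5 long axis -82.4 n1972 w mid -606.5829517939869 low ends [-191.86592011 -181.43531535]
shift mm [ 112.8 -115.2 -107.2] rotvec deg [  0.   -0.  -83.8] jaw now 6.2 clock 51.3 q6 1.1
```

View pics/w14b.png

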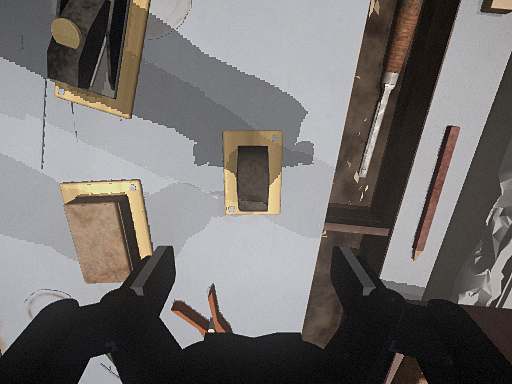

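Tape stands in its inlay (253,178) with an even border. I pull back for a final overview.

```bash
python3 -m creep '[[0.005,-0.005,-0.02,0,0,-4],[0.02,-0.02,-0.045,0,0,-12],[0.04,-0.04,-0.07,0,0,-20],[0.06,-0.06,-0.09,0,0,-28],[0.08,-0.08,-0.105,0,0,-36],[0.1,-0.1,-0.107,0,0,-44],[0.12,-0.125,-0.107,0,0,-52],[0.14,-0.14,-0.107,0,0,-60]]'
python3 -m creep '[[0,0,0,0,0,-8],[0,0,0,0,0,-16],[0,0,0,0,0,-22],[0,0,0,0,0,-23.8],[0,0,0,0,0,-23.8],[0,0,0,0,0,-23.8],[0,0,0,0,0,-23.8],[0,0,0,0,0,-23.8]]'
python3 - <<'E'
from chk import *
P,p,d=snap("wrist","w15");cv2.imwrite("pics/w15b.png",cv2.resize(cv2.rotate(p,cv2.ROTATE_180),(800,600)))
f=lambda X:X[:,:2].astype(np.float32)
print("planeb",rect(board(P,p,(.4525,.0028),.108)));print("plane",rect(f(top(P,d,(.4525,.0028),.09,.014,.08))))
print("sandb",rect(board(P,p,(.4465,-.251),.095)));print("sand",rect(f(top(P,d,(.4465,-.251),.09,.032,.05))))
X=board(P,p,(.449,.256),.06);print("jarb",cv2.minEnclosingCircle(X));X=top(P,d,(.449,.256),.05,.1,.115);print("lid",rect(f(X)),np.percentile(X[:,2],[5,95]))
chk(P,p,d)
P,p,d=snap("top","t2")
print("tin",rect(f(top(P,d,(.58,.38),.06,.05,.07))));D=np.load("pics/top0.npz");print("tin0",rect(f(top(P,D["d"],(.58,.38),.06,.05,.07))))
print(env.get_state()["clock"])
E
```

```text
clock: 52.1
tcp_pos: [0.4708, -0.025, 0.3004]
orientation: [0.0, 0.204, 0.979, 0.0]
wrist_force: [0.5, -0.2, 0.5]
finger_gap: 0.0852
clock: 52.9
tcp_pos: [0.4724, -0.0257, 0.2998]
orientation: [0.0, 0.0, 1.0, 0.0]
wrist_force: [1.0, 0.4, 0.1]
finger_gap: 0.0851
planeb c(452.2,3.5) 188.6x84.6 long axis 79.1 n2687
plane c(452.2,3.3) 154.9x51.3 long axis 79.0 n2983
sandb c(446.6,-250.3) 144.9x99.0 long axis -81.2 n2993
sand c(447.2,-250.6) 110.7x65.6 long axis -81.2 n3223
jarb ((448.5831298828125, 255.281005859375), 49.70164108276367)
lid c(448.4,254.5) 64.1x62.8 long axis -73.3 n2233 [103.38878765 108.19853209]
board c(625.5,-147.9) 105.2x69.0 long axis -84.1 n784 u ext [-266.98767205 -162.28409132] mid -214.63588168394725 w [-640.14441386 -571.49039886] -605.8174063583458
tape c(620.0,-149.5) 69.4x25.1 long axis -84.2 n829 w mid -600.4198910140738 low ends [-248.40544834 -181.03509618]
tin c(583.6,385.9) 68.7x65.3 long axis 45.3 n387
tin0 c(583.0,385.3) 66.9x65.2 long axis 45.4 n383
53.0
```

View pics/w15b.png

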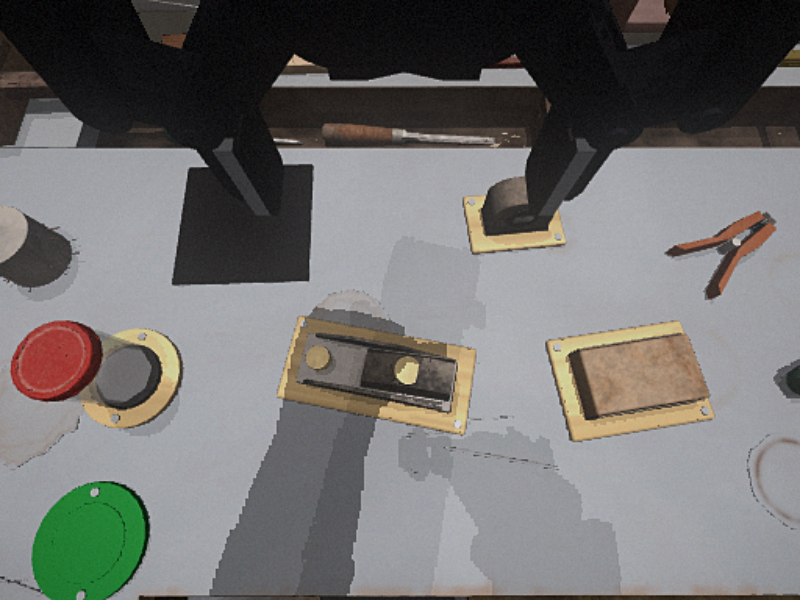

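All four lie on their own boards in this view: plane (375,372), sanding block (637,375), tape (515,205), jar (80,370). The mat is empty.

```bash
python3 -c "
from workcell import env
print(env.hand_in())"
```

```text
the job is handed in; nothing more can be done
None
```

All four things are on their own boards and the job is handed in at about 53 s of the 144 s. The tape measure waited on the mat while the jar, sanding block and plane were moved. The tape then went to its own board last.

| Thing | Offset from its board's centre (final wrist view) | Long-axis mismatch |
|---|---|---|
| Block plane | under 1 mm | 0.1° |
| Sanding block | under 1 mm | under 0.1° |
| Jar | about 1 mm, upright | does not matter |
| Tape measure | under 1 mm along its length | see below |

- **Nail tin and gripper:** the tin reads within 1 mm of where it started. The gripper was open and well clear of everything at hand-in.
- **Check that disagreed:** the final overview put the tape about 5 mm off across its width, but a finger hid part of it. The closer view just after release had shown that offset under 1 mm, with the tape's axis at −82.4° against the board's −83.8°. The overview read −84.2° against −84.1°. I trusted the close view for position and the overview for angle.
- **Top camera:** at the start it read up to about 4 mm off the wrist camera, so I placed everything by the wrist camera.

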